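# Hold a slide carrier flush on the tilted reading stage

### The arm

A 6-joint arm with a two-finger parallel gripper is mounted at the origin on the work surface. World frame = base frame: x ahead of the robot, y to its left, z up, the work surface at z = 0. Lengths are in m, angles in degrees, forces in N, time in s.
With the tool pointing down it reaches from about 0.4 to 0.825 m from the base axis. Payload 7 kg.
Tool frame: the origin (TCP) lies at the very end of the fingers, on their centre line; the grasp point (between the pads) lies 19 mm behind it (ctrl.hold_point_z is the distance from the TCP to the grasp point, in m); z points along the fingers, x is the direction in which the jaws open and shut, and the axes are right-handed (so a half turn about z gives the same grasp; the last joint's range is limited). The gripper opens to 88 mm and grips with 3 to 60 N. Pads are 19 mm wide; open, the fingers measure 130 mm over their backs; the gripper's body (78 mm by 193 mm) begins 47 mm behind the grasp point.
Start: joints at [85.892, 20.546, 0.682, 0, -70.136, -16.507], TCP at [0.238, 0.632, 0.196] pointing down, gripper open.
Joint ranges: [-176.03, 176.03], [-82.01, 121.73], [-58.28, 71.71], [-173.87, 95.51], [-174.79, -0.11], [-173.66, 173.66]. Speed limits (degrees/s): [136.94, 136.94, 172.46, 180, 180, 180].

### API

Orientations are given as [roll, pitch, yaw] about the fixed x, y, z axes, in that order (R = Rz(yaw) Ry(pitch) Rx(roll)).
In Python, from plant import ctrl gives the robot as it stands.
- The arm moves only by the tool servo_tool, never from a script. Its argument "rows" is text: rows parted by semicolons, each of 6 numbers parted by spaces: the shift along the tool's x, y, z in cm, then the turn, a rotation vector about the tool's x, y, z in rad. In form: tx ty tz ax ay az; .... A call has 1 to 5 rows; each row shifts and turns the pose as measured when the row begins, along the tool's axes as they then stand; what a row does not reach is not made up. A row lasts 1/12 s, in which the tool goes at most 41.7 mm and 7.16 degrees, less where a joint would pass 70% of its speed; a pose out of reach is approached as far as the arm can. A call is refused whole if a number of a shift passes 4.17 or a number of a turn 0.125, either way. A call with a gripper value outside its range is refused whole. "grip" is the finger opening in cm, from 0 to 8.76, set as the call begins (left out, the last holds). The fingers move at their own pace and stop on an object; the grip force is fixed at half the most. Time passes only in rows, so rows that do not move let the fingers close. It gives the time, the measured TCP pose, the force and the opening at its end, in the units of the state.
- ctrl.get_obs(): the state, without advancing time (a new reading comes with each control period).
- ctrl.snapshot(name): name is "scene" or "side" or "wrist"; returns a dict with "frame" (420x560x3 uint8, red, green, blue), "K" (3x3 intrinsics, pixels), "eye" and "attitude" of the camera in the world. Camera axes: x right, y up, looking along -z (the intrinsics and any distortion apply to the point x, -y, -z); pixel columns grow to the right and rows downward; lengths in m; the calibration is good to about 2 mm. A picture is of the moment at which its call begins. There is no depth.
- ctrl.close_job(): hands the job in, once; it reports no verdict.
Trained networks look in a picture, given as the dict that the camera call returned (one of the last four; its "shot" number tells which), for a name from the list of things; names that differ only in an ending like _2 or _b are one class to them, and where a whole thing is asked for, a point or a joint stands for the part that bears it (a point fixed in the world has none). Each returns a list of dicts, best first, with "confidence" (0 to 1); they miss things now and then, are a little off and sometimes report something else, mostly with a low value. They report only what shows in the picture. A call takes as long as a camera call.
- ctrl.spot_in(label, picture): "point" ([x, y, z] in m, in world coordinates, good to about 4 mm: the middle of the surface that is visible of it).
- ctrl.outline_of(label, picture): "pixels" (420x560 bool, what is visible of it).
- ctrl.place_of(label, picture): "point" ([x, y, z] in m, in world coordinates, good to about 4 mm: a listed point, or the origin of a listed thing).
The state is a dict: "clock": time; "joint_pos": joint angles; "qvel": joint speeds; "tau": joint torques, N m; "tool_pos": TCP position; "orientation": TCP orientation; "force": force on the tool from outside, world axes, zero at the start; "moment": the same for the moment, N m; "opening": finger opening in m.
Only numpy, scipy, OpenCV 4.12 (cv2) and the standard library are available. Lean on these libraries where they do the work, as an engineer would, in place of code of your own. Each camera call takes 0.05 s, during which the arm holds its last target.

### The job

The slide reader only reads with its lamp box shut: first press the lamp box's open cover down until it snaps past its catch and is fully shut. Then pick up the slide carrier by its fin, lay it centred and square on the tilted stage with its long side running up the slope (either end up), feel for the stage's slope, and press it flush so that all four spring plungers in the stage are pushed fully home. Finish while still gripping the carrier and holding it pressed there; leave everything else on the bench where it stands.

Things in the scene. Friction and masses are not known exactly. Their poses are not given: they have to be found in the camera images.
- lamp_box: White open-topped lamp box, 150 (x) x 130 (y) x 80 mm tall, fixed to the bench. Origin: centre of its underside; z up, its x axis points from the front (catch side, towards the robot) to the back (hinge side). The cover's hinge line runs along y at x = +75 mm, z = 80 mm.
- cover (a joint): Angle of the cover (rad): 0 fully shut, up to 1.1 open. A flat white plate, 162 mm from hinge to front edge, 130 mm wide, 6 mm thick; it stays where it is left and takes 1 to 2 N at the edge to move. Below about 0.08 rad its front nose meets a spring catch: a push of roughly 10 to 13 N near the front edge snaps it past, and it then stays shut.
- cover_edge (a point): Point on the cover's top (outer) face, on its centre line, 140 mm from the hinge line and 20 mm from the front edge: a good place to press. Its axes turn with the cover: x from the front edge to the hinge, z out of the top face.
- carrier: Grey plastic slide carrier, loose on the bench: a flat plate 84 (x) x 72 (y) x 6 mm with two glass slides on its upper side and an upright grip fin in the middle, 50 mm long (along x), 12 mm thick (along y), top 40 mm above the underside. About 120 g. Origin: centre of its flat underside; z up towards the fin.
- stage: Tilting stage, fixed: white cradle 130 x 130 mm with an aluminium plate 100 mm long (up the slope), 88 mm wide, clamped (stays put under 20 N). Origin: centre of the cradle's underside, z up; the plate rises along +x, y runs level across it. The slope is not told by this pose: 11 to 32 degrees (0.20 to 0.55 rad) from level, to be felt or seen.
- stage_mid (a point): Middle of the stage plate's upper face, 100 mm above the bench; the plate is tilted about the level line through this point, parallel to the stage's y. Axes as stage (level, not tilted).
- pin_low_left (a joint): Travel (m) of the lower left spring plunger in the stage plate, a steel pin 8 mm across, 30 mm down the slope and 27 mm to the +y side of the plate's middle. 0: standing 4 mm proud of the face; 0.004: pushed level with the face, against about 1.3 N.
- pin_low_right (a joint): Travel (m) of the lower right spring plunger in the stage plate, a steel pin 8 mm across, 30 mm down the slope and 27 mm to the -y side of the plate's middle. 0: standing 4 mm proud of the face; 0.004: pushed level with the face, against about 1.3 N.
- pin_high_left (a joint): Travel (m) of the upper left spring plunger in the stage plate, a steel pin 8 mm across, 30 mm up the slope and 27 mm to the +y side of the plate's middle. 0: standing 4 mm proud of the face; 0.004: pushed level with the face, against about 1.3 N.
- pin_high_right (a joint): Travel (m) of the upper right spring plunger in the stage plate, a steel pin 8 mm across, 30 mm up the slope and 27 mm to the -y side of the plate's middle. 0: standing 4 mm proud of the face; 0.004: pushed level with the face, against about 1.3 N.
- tube_rack: White open-topped test tube rack with capped glass tubes, 90 x 200 mm, 90 mm tall. A bystander, to be left alone. Origin: centre of its underside.
- scanner: Black hand-held barcode scanner lying flat, 155 mm long, 60 mm wide, 35 mm tall. A bystander, to be left alone. Origin: centre of its underside.
- reagent: Small amber glass bottle with a white cap, 44 mm across, 90 mm tall, between the stage and the lamp box. A bystander, to be left alone. Origin: centre of its underside.
- tape: Roll of tape lying flat, 70 mm across, 18 mm tall. A bystander, to be left alone. Origin: centre of its underside.
- marker: White marker pen with a black cap, 135 mm long, 15 mm thick, lying on the bench. A bystander, to be left alone. Origin: centre of its underside.
- jar: White plastic jar, 60 mm across, 80 mm tall. A bystander, to be left alone. Origin: centre of its underside.
- spray: Yellow spray bottle, 68 mm across, 175 mm tall. A bystander, to be left alone. Origin: centre of its underside.
- mouse: Black computer mouse, 105 x 60 mm, 32 mm tall. A bystander, to be left alone. Origin: centre of its underside.

How it is judged (in metres and radians):
On the way, in this order (a step that is already met when the one before it is completed fails the run):
1. the cover is snapped shut while the carrier still lies on the bench (value of joint cover below 0.03 rad and height (world z) of carrier below 0.02 m), for 0.2 s.
2. the carrier is picked up, clear of the bench, held by the fingers (height (world z) of carrier above 0.05 m and contact force between the fingers and carrier above 1 N), for 0.2 s.
At the end, for the whole second after the job is handed in: Cover below 0.03 rad; all four plungers in by over 3 mm of 4; the carrier gripped by the fingers, at rest, pressing on the stage with over 3 N, its underside's centre within 10 mm of the plate's middle, square within 8 degrees (value of joint cover below 0.03 rad and value of joint each of pin_low_left, pin_low_right, pin_high_left, pin_high_right above 0.003 m and distance between carrier and stage_mid below 0.01 m and angle between the y axis of carrier and the y axis of stage, either way round below 0.14 rad and contact force between carrier and stage above 3 N and contact force between the fingers and carrier above 2 N and linear speed of carrier below 0.02 m/s); the arm keeps its last pose, push and grip.
It fails at once if a bystander is pushed more than 25 mm (distance of any of tube_rack, scanner, reagent, tape, marker, jar, spray, mouse from where it was at the start of the episode above 0.025 m).
It also fails if it takes over 58 s, if anything falls off the work surface, if the arm or the gripper's body presses on something with over 40 N, if the wrist force passes 120 N, or if a joint passes its speed limit or range.

## Working session

There is one attempt and no reset: what is moved stays moved. The work goes in short steps, Python scripts to look and compute and a tool call to move; the robot and the scene stay as the last step left them, time stands still between calls to the robot, and variables do not carry over. Pictures are saved under pics/ and viewed, and the job is handed in when it is done.

Besides the shell and the picture viewer there is one more tool, called after "Call:" by a JSON object that holds its "name" and its "arguments". servo_tool: Moves the arm, as the interface text tells. Its arguments: {"type":"object","properties":{"rows":{"type":"string"},"grip":{"type":"number"}},"required":["rows"]}

```bash
mkdir -p pics; ls
cat > h.py <<'E'
import numpy as np, cv2
from scipy.spatial.transform import Rotation as R
from plant import ctrl
def snap(n,f):
    p=ctrl.snapshot(n); cv2.imwrite('pics/'+f,p['frame'][:,:,::-1]); return p
E
python3 - <<'E'
from h import *
o=ctrl.get_obs(); print({k:np.round(v,3) for k,v in o.items()})
for c in ['scene','side','wrist']:
    p=snap(c,c+'0.png'); print(c,p['eye'],np.round(p['attitude'],3), p['K'][0][0], p.keys())
    for n in ['lamp_box','cover_edge','carrier','stage','stage_mid','reagent','tube_rack','scanner','tape','marker','jar','spray','mouse']:
        r=ctrl.place_of(n,p)
        print(n,[(np.round(d['point'],3),round(d['confidence'],2)) for d in r[:2]])
print(ctrl.get_obs()['clock'])
E
```

```text
pics
{'clock': np.float64(0.0), 'joint_pos': array([ 8.5891e+01,  2.0589e+01,  6.3600e-01, -2.0000e-02, -7.0136e+01,
       -1.6506e+01]), 'qvel': array([-0.072,  0.037,  0.026, -0.073,  0.006, -0.033]), 'tau': array([ 0.0000e+00, -5.8272e+01,  2.9306e+01,  6.9970e+00,  7.0000e-03,
       -0.0000e+00]), 'tool_pos': array([0.238, 0.631, 0.195]), 'orientation': array([-1.79993e+02, -9.10000e-02, -1.10622e+02]), 'force': array([ 1.143,  0.495, -0.389]), 'moment': array([-0.015, -0.023,  0.036]), 'opening': np.float64(0.088)}
scene [ 1.51426674 -0.65048485  0.81035696] [58.111 -0.964 56.624] 507.0140108900533 dict_keys(['frame', 'K', 'eye', 'attitude', 'shot'])
lamp_box [(array([ 0.635, -0.172, -0.002]), 0.81)]
cover_edge [(array([ 0.582, -0.18 ,  0.13 ]), 0.72), (array([ 0.63 , -0.406, -0.   ]), 0.5)]
carrier [(array([ 0.429, -0.024, -0.002]), 0.59), (array([ 0.36 ,  0.325, -0.006]), 0.25)]
stage [(array([ 0.634,  0.196, -0.004]), 0.87), (array([ 0.342, -0.204,  0.   ]), 0.7)]
stage_mid [(array([0.637, 0.203, 0.099]), 0.82)]
reagent [(array([ 0.678,  0.002, -0.004]), 0.68)]
tube_rack [(
[... 803 characters left out ...]
8, 0.203, 0.102]), 0.66)]
reagent [(array([ 0.682,  0.006, -0.005]), 0.92)]
tube_rack [(array([ 0.449, -0.393,  0.001]), 0.82)]
scanner [(array([0.518, 0.406, 0.002]), 0.96)]
tape [(array([ 0.346, -0.196, -0.003]), 0.55)]
marker [(array([0.394, 0.218, 0.   ]), 0.61)]
jar [(array([0.771, 0.024, 0.002]), 0.79)]
spray [(array([ 0.632, -0.402, -0.   ]), 0.7)]
mouse [(array([ 0.355,  0.324, -0.001]), 0.93)]
wrist [0.31328404 0.60224245 0.38438639] [-1.70680e+01 -5.30000e-02 -1.10649e+02] 344.98845399670813 dict_keys(['frame', 'K', 'eye', 'attitude', 'shot'])
lamp_box []
cover_edge []
carrier []
stage []
stage_mid []
reagent []
tube_rack []
scanner []
tape []
marker []
jar []
spray []
mouse []
2.1
```

View images.

View pics/scene0.png

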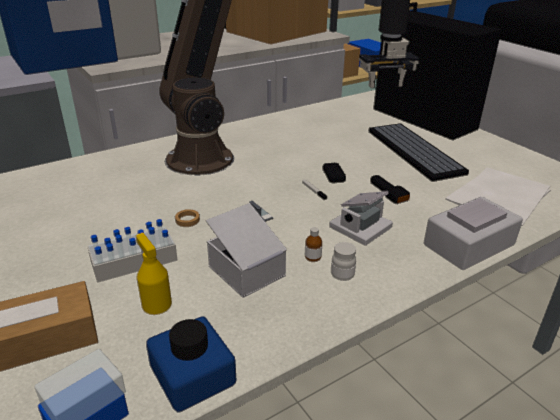

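View pics/side0.png

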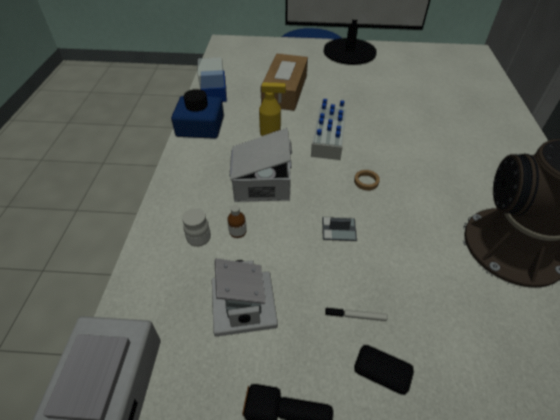

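Run:
```python
import cv2,numpy as np
s=cv2.imread('pics/side0.png');t=cv2.imread('pics/scene0.png')
a=cv2.resize(s[245:345,195:295],(600,600),interpolation=cv2.INTER_CUBIC)
cv2.imwrite('pics/z1.png',a)
b=np.hstack([cv2.resize(s[205:250,310:370],(400,300),interpolation=cv2.INTER_CUBIC),cv2.resize(t[195:225,240:280],(400,300),interpolation=cv2.INTER_CUBIC)])
c=np.hstack([cv2.resize(s[125:215,215:305],(300,300),interpolation=cv2.INTER_CUBIC),cv2.resize(t[195:295,200:300],(300,300),interpolation=cv2.INTER_CUBIC),np.zeros((300,200,3),np.uint8)])
cv2.imwrite('pics/z2.png',np.vstack([b,c]))
cv2.imwrite('pics/z3.png',cv2.resize(t[185:245,325:400],(750,600),interpolation=cv2.INTER_CUBIC))
```

```text
(no output)
```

View pics/z1.png

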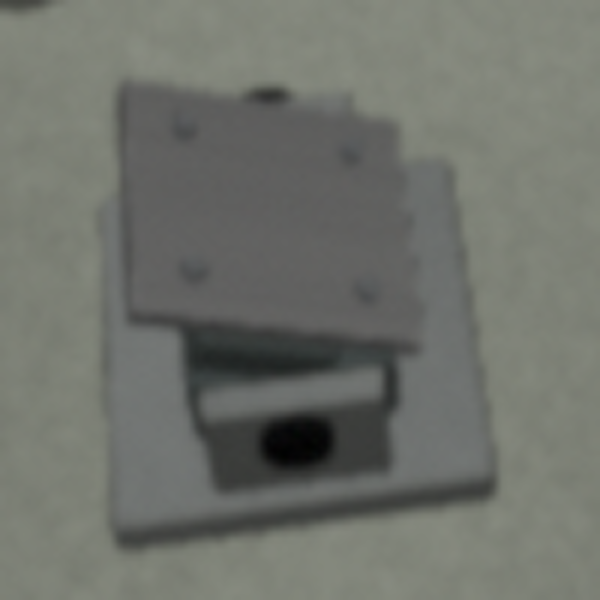

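View pics/z2.png

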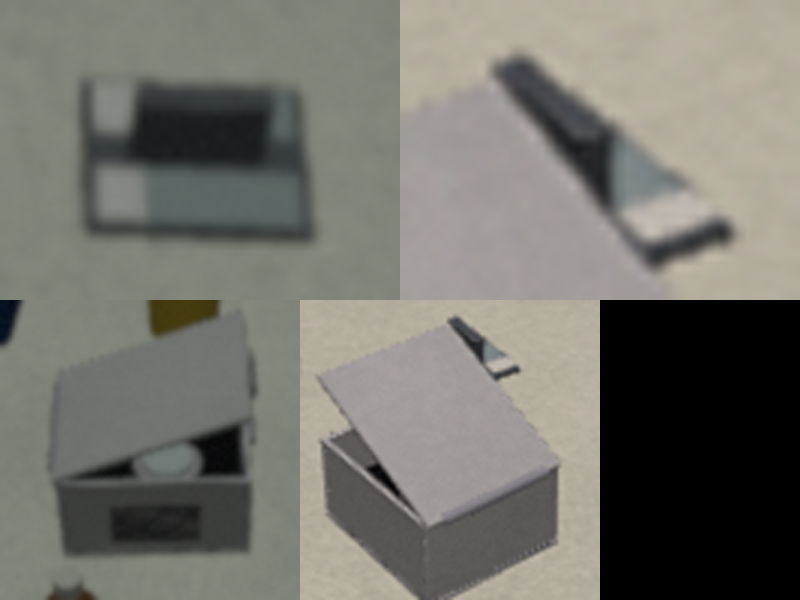

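View pics/z3.png

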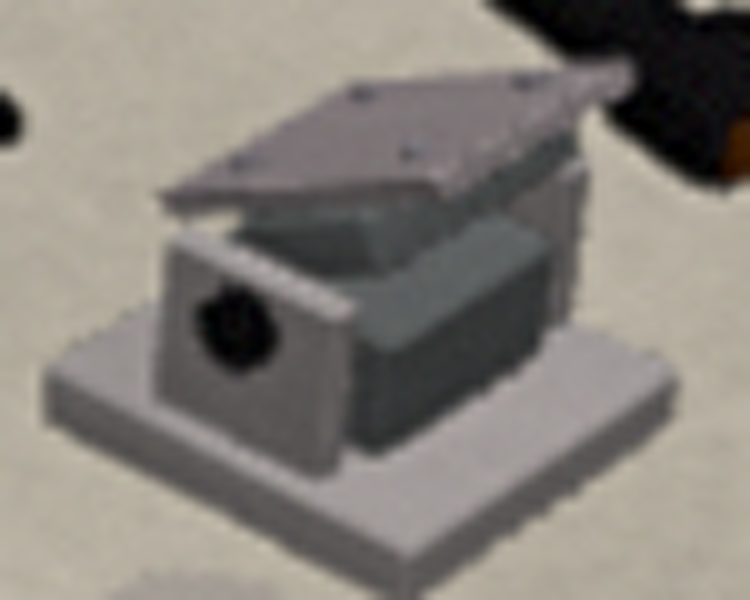

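```bash
cat > fit.py <<'E'
from h import *
from scipy.optimize import least_squares
class Cam:
    def __init__(s,eye,att,K): s.e=np.array(eye);s.R=R.from_euler('xyz',att,degrees=True).as_matrix();s.K=np.array(K)
    def proj(s,P):
        c=(np.atleast_2d(P)-s.e)@s.R; c=c*[1,-1,-1]; q=c@s.K.T; return q[:,:2]/q[:,2:]
E
python3 - <<'E'
from fit import *
ps={c:ctrl.snapshot(c) for c in ['scene','side']}
print([ps[c]['K'] for c in ps])
C={c:Cam(p['eye'],p['attitude'],p['K']) for c,p in ps.items()}
def un(pts,off,s): return (np.array(pts,float)+.5)/s-.5+off
S=un([(125,83),(398,122),(417,350),(130,320),(185,128),(350,153),(195,270),(368,290)],[195,245],6)
T=un([(440,190),(165,200),(340,90),(630,70),(410,152),(238,158),(525,80),(362,92)],[325,185],10)
L=np.array([(50,-44,0),(-50,-44,0),(-50,44,0),(50,44,0),(30,-27,3),(-30,-27,3),(30,27,3),(-30,27,3)])/1e3
def f(p,which=('side','scene')):
    P=R.from_euler('ZY',[p[2],-p[3]]).apply(L)+[p[0],p[1],.1]
    out=[]
    if 'side' in which: out.append(C['side'].proj(P)-S)
    if 'scene' in which: out.append(C['scene'].proj(P)-T)
    return np.concatenate(out).ravel()
for w in (('side','scene'),('side',),('scene',)):
    r=least_squares(f,[.637,.2,0,.35],args=(w,),loss='soft_l1');print(w,r.x,np.degrees(r.x[2:]),np.round(f(r.x,w).reshape(-1,2),1).tolist())
# base
B=un([(450,160),(490,475),(115,530)],[195,245],6)
Lb=np.array([(-65,-65),(-65,65),(65,65)])/1e3
def g(p):
    P=np.c_[R.from_euler('Z',p[2]).apply(np.c_[Lb,[0]*3])[:,:2]+p[:2],[p[3]]*3];return (C['side'].proj(P)-B).ravel()
r=least_squares(g,[.637,.2,0,.015]);print('base',r.x,np.degrees(r.x[2]),r.fun.round(1))
# carrier
A=un([(82,80),(297,88),(312,235),(88,232)],[310,205],6.6667)
Lc=np.array([(42,-36,6),(-42,-36,6),(-42,36,6),(42,36,6)])/1e3
def k(p): return (C['side'].proj(R.from_euler('Z',p[2]).apply(Lc)+[p[0],p[1],0])-A).ravel()
r=least_squares(k,[.43,0,0]);print('carrier',r.x,np.degrees(r.x[2]),r.fun.round(1))
# box
D=un([(60,72),(52,178),(243,12),(250,115)],[215,125],10/3)
E_=un([(125,225),(258,165),(18,77),(147,18)],[200,195],3)
def m(p):
    h=np.array([.075,0,.08]); a=p[3]
    d=np.array([-np.cos(a),0,np.sin(a)]);n=np.array([np.sin(a),0,np.cos(a)])
    t=p[4]
    P=np.array([h+n*t+d*l+[0,y,0] for l,y in((0,-.065),(0,.065),(.162,-.065),(.162,.065))])
    P=R.from_euler('Z',p[2]).apply(P)+[p[0],p[1],0]
    return np.r_[C['side'].proj(P)-D,C['scene'].proj(P)-E_].ravel()
r=least_squares(m,[.635,-.17,0,.4,.006]);print('box',r.x,np.degrees(r.x[2:4]),r.fun.reshape(-1,2).round(1).tolist())
E
```

```text
[array([[507.01401089,   0.        , 285.68807152],
       [  0.        , 507.01401089, 207.3242107 ],
       [  0.        ,   0.        ,   1.        ]]), array([[393.08022167,   0.        , 283.37371479],
       [  0.        , 393.08022167, 206.97443879],
       [  0.        ,   0.        ,   1.        ]])]
('side', 'scene') [0.63697867 0.20285712 0.20965669 0.45371508] [12.01244324 25.99595891] [[-0.4, -1.0], [-0.1, -0.3], [1.7, -0.8], [0.3, -1.4], [0.1, -0.8], [0.5, -0.8], [-0.2, -0.7], [0.2, -0.4], [0.6, -1.6], [0.3, -1.2], [2.2, -1.2], [1.0, -1.1], [1.4, -0.8], [1.9, -0.5], [1.8, -0.6], [1.4, -0.7]]
('side',) [0.63713335 0.20460893 0.20954356 0.45165274] [12.00596141 25.87779576] [[-0.6, -0.3], [-0.2, 0.4], [1.6, 0.0], [-0.0, -0.5], [-0.1, -0.1], [0.4, -0.1], [-0.4, 0.1], [0.0, 0.4]]
('scene',) [0.639001   0.19623061 0.23315508 0.4438403 ] [13.35880183 25.43017583] [[-0.2, -0.4], [-1.1, -0.1], [0.3, -0.5], [-0.4, -0.3], [0.4, 0.3], [0.5, 0.5], [0.4, 0.3], [-0.3, 0.1]]
base [6.39338490e-01 1.92441242e-01 2.08875143e-01 2.58101726e-04] 11.96766416582682 [-0.4  0.2  0.5  0.3 -0.1 -0.4]
carrier [ 0.42617272 -0.02015043  0.03073542] 1.7610095799659666 [-0.4  0.2  0.1 -0.   0.6  0.2 -0.3 -0.4]
box [ 0.63559047 -0.17232869  0.09729784  0.37721311  0.0028216 ] [ 5.57475558 21.61271929] [[0.3, -0.5], [0.0, 0.2], [0.6, -1.2], [0.8, 0.1], [0.5, 0.9], [0.9, -0.2], [-0.6, -0.9], [0.8, 1.6]]
```

```bash
cat > go.py <<'E'
from h import *
import sys
def pose():
    o=ctrl.get_obs(); return np.array(o['tool_pos']),R.from_euler('xyz',o['orientation'],degrees=True),o
def rows(pt,rt,n,step=4.0):
    """rt=Rotation target; n rows; print remaining and the rows"""
    p,r,o=pose()
    pt=np.array(pt); d=r.inv().apply(pt-p)*100; w=(r.inv()*rt).as_rotvec()
    print('t',round(float(o['clock']),2),'p',p.round(4),'rpy',np.round(o['orientation'],1),'F',np.round(o['force'],1),'op',round(float(o['opening']),4))
    print('delta tool cm',d.round(2),'turn',w.round(3),'rows',n)
    out=[];c,q=p,r
    for i in range(n):
        f=1/(n-i); s=q.inv().apply(pt-c)*100*f; v=(q.inv()*rt).as_rotvec()*f
        out.append(' '.join(f'{x:.2f}' for x in s)+' '+' '.join(f'{x:.3f}' for x in v))
        c=c+q.apply(s/100); q=q*R.from_rotvec(v)
    for i in range(0,n,5): print('; '.join(out[i:i+5]))
def down(yaw,tilt=0,sy=None):
    """tool down with yaw deg; tilt deg about tool x"""
    return R.from_euler('xyz',[180,0,yaw],degrees=True)*R.from_rotvec([np.radians(tilt),0,0])
E
python3 -c "
from go import *
rows([.574,-.178,.18],down(-88.2),25)"
```

```text
t 2.2 p [0.2377 0.6317 0.1957] rpy [-180.    -0.  -110.6] F [-0.6  0.1 -0. ] op 0.0872
delta tool cm [ 63.95 -59.99   1.57] turn [-0.    -0.    -0.391] rows 25
2.56 -2.40 0.06 -0.000 -0.000 -0.016; 2.60 -2.36 0.06 -0.000 -0.000 -0.016; 2.63 -2.32 0.06 -0.000 -0.000 -0.016; 2.67 -2.28 0.06 -0.000 -0.000 -0.016; 2.70 -2.23 0.06 -0.000 -0.000 -0.016
2.74 -2.19 0.06 -0.000 -0.000 -0.016; 2.77 -2.15 0.06 -0.000 -0.000 -0.016; 2.80 -2.11 0.06 -0.000 -0.000 -0.016; 2.84 -2.06 0.06 -0.000 -0.000 -0.016; 2.87 -2.02 0.06 -0.000 -0.000 -0.016
2.90 -1.97 0.06 -0.000 -0.000 -0.016; 2.93 -1.93 0.06 -0.000 -0.000 -0.016; 2.96 -1.88 0.06 -0.000 -0.000 -0.016; 2.99 -1.83 0.06 -0.000 -0.000 -0.016; 3.02 -1.79 0.06 -0.000 -0.000 -0.016
3.05 -1.74 0.06 -0.000 -0.000 -0.016; 3.07 -1.69 0.06 -0.000 -0.000 -0.016; 3.10 -1.64 0.06 -0.000 -0.000 -0.016; 3.12 -1.59 0.06 -0.000 -0.000 -0.016; 3.15 -1.54 0.06 -0.000 -0.000 -0.016
3.17 -1.50 0.06 -0.000 -0.000 -0.016; 3.20 -1.45 0.06 -0.000 -0.000 -0.016; 3.22 -1.40 0.06 -0.000 -0.000 -0.016; 3.24 -1.34 0.06 -0.000 -0.000 -0.016; 3.26 -1.29 0.06 -0.000 -0.000 -0.016
```

Call:
{"name": "servo_tool", "arguments": {"rows": "2.6 -2.4 0 0 0 -0.016; 2.6 -2.4 0 0 0 -0.016; 2.6 -2.3 0 0 0 -0.016; 2.7 -2.3 0 0 0 -0.016; 2.7 -2.2 0 0 0 -0.016", "grip": 0}}

```text
clock: 2.62
tool_pos: [0.3047, 0.4691, 0.1926]
orientation: [-180.0, -0.1, -105.5]
force: [0.2, 0.3, 0.4]
opening: 0.0597
```

Call:
{"name": "servo_tool", "arguments": {"rows": "2.7 -2.2 0 0 0 -0.016; 2.8 -2.2 0 0 0 -0.016; 2.8 -2.1 0 0 0 -0.016; 2.8 -2.1 0 0 0 -0.016; 2.9 -2.0 0 0 0 -0.016"}}

```text
clock: 3.03
tool_pos: [0.3767, 0.3, 0.1939]
orientation: [-179.9, 0.0, -100.5]
force: [1.3, 0.0, -0.2]
opening: 0.0266
```

Call:
{"name": "servo_tool", "arguments": {"rows": "2.9 -2.0 0 0 0 -0.016; 2.9 -1.9 0 0 0 -0.016; 3 -1.9 0 0 0 -0.016; 3 -1.8 0 0 0 -0.016; 3 -1.8 0 0 0 -0.016"}}

```text
clock: 3.45
tool_pos: [0.4494, 0.1315, 0.1961]
orientation: [-179.7, 0.3, -95.6]
force: [1.2, 0.7, 0.4]
opening: 0.0006
```

```bash
python3 -c "
from go import *
rows([.574,-.178,.18],down(-88.2),12)"
```

```text
t 3.45 p [0.4494 0.1315 0.1961] rpy [-179.7    0.3  -95.6] F [1.2 0.7 0.4] op 0.0006
delta tool cm [ 29.59 -15.41   1.54] turn [-0.005  0.005 -0.129] rows 12
2.47 -1.28 0.13 -0.000 0.000 -0.011; 2.48 -1.26 0.13 -0.000 0.000 -0.011; 2.49 -1.23 0.13 -0.000 0.000 -0.011; 2.51 -1.20 0.13 -0.000 0.000 -0.011; 2.52 -1.18 0.13 -0.000 0.000 -0.011
2.53 -1.15 0.13 -0.000 0.000 -0.011; 2.54 -1.12 0.13 -0.000 0.000 -0.011; 2.56 -1.10 0.13 -0.000 0.000 -0.011; 2.57 -1.07 0.13 -0.000 0.000 -0.011; 2.58 -1.04 0.13 -0.000 0.000 -0.011
2.59 -1.01 0.13 -0.000 0.000 -0.011; 2.60 -0.99 0.13 -0.000 0.000 -0.011
```

Call:
{"name": "servo_tool", "arguments": {"rows": "3 -1.5 0.1 0 0 -0.013; 3 -1.5 0.1 0 0 -0.013; 3 -1.5 0.1 0 0 -0.013; 3 -1.4 0.1 0 0 -0.013; 3 -1.4 0.1 0 0 -0.013"}}

```text
clock: 3.87
tool_pos: [0.5142, -0.0319, 0.1931]
orientation: [-179.4, 0.4, -91.6]
force: [0.4, 0.8, 0.3]
opening: 0.0008
```

Call:
{"name": "servo_tool", "arguments": {"rows": "3 -1.4 0.1 0 0 -0.013; 3 -1.4 0.1 0 0 -0.013; 3 -1.3 0.1 0 0 -0.013; 3 -1.2 0.2 0 0 -0.013; 2.5 -1 0.2 0 0 -0.013"}}

```text
clock: 4.28
tool_pos: [0.5796, -0.1867, 0.187]
orientation: [-179.1, 0.4, -87.7]
force: [0.6, 1.0, 0.5]
opening: 0.0006
```

```bash
python3 -c "
from go import *
rows([.574,-.178,.15],down(-88.2),4)
rows([.574,-.178,.15],down(-88.2),2)"
```

```text
t 4.28 p [ 0.5796 -0.1867  0.187 ] rpy [-179.1    0.4  -87.7] F [0.6 1.  0.5] op 0.0006
delta tool cm [-0.87  0.58  3.7 ] turn [-0.015  0.006  0.008] rows 4
-0.22 0.14 0.93 -0.004 0.002 0.002; -0.22 0.14 0.93 -0.004 0.002 0.002; -0.22 0.14 0.93 -0.004 0.002 0.002; -0.22 0.14 0.93 -0.004 0.002 0.002
t 4.28 p [ 0.5796 -0.1867  0.187 ] rpy [-179.1    0.4  -87.7] F [0.6 1.  0.5] op 0.0006
delta tool cm [-0.87  0.58  3.7 ] turn [-0.015  0.006  0.008] rows 2
-0.44 0.29 1.85 -0.007 0.003 0.004; -0.44 0.28 1.85 -0.007 0.003 0.004
```

Call:
{"name": "servo_tool", "arguments": {"rows": "-0.2 0.15 0.9 -0.004 0.002 0; -0.2 0.15 0.9 -0.004 0.002 0; -0.2 0.15 0.9 -0.004 0.002 0; -0.2 0.15 0.9 -0.004 0.002 0; 0 0 0.5 0 0 0"}}

```text
clock: 4.7
tool_pos: [0.5742, -0.1832, 0.1426]
orientation: [179.9, -0.2, -88.0]
force: [-0.7, -0.8, 0.6]
opening: 0.0008
```

Call:
{"name": "servo_tool", "arguments": {"rows": "0 0 0.6 0 0 0; 0 0 0.6 0 0 0; 0 0 0.6 0 0 0; 0 0 0.6 0 0 0; 0 0 0.6 0 0 0"}}

```text
clock: 5.12
tool_pos: [0.5741, -0.18, 0.1105]
orientation: [179.9, -0.2, -87.7]
force: [-0.7, -0.4, 1.1]
opening: -0.0
```

Call:
{"name": "servo_tool", "arguments": {"rows": "0 0 0.5 0 0 0; 0 0 0.5 0 0 0; 0 0 0.5 0 0 0; 0 0 0.5 0 0 0; 0 0 0.5 0 0 0"}}

```text
clock: 5.53
tool_pos: [0.5743, -0.1802, 0.0833]
orientation: [180.0, -0.2, -87.7]
force: [-0.6, 0.4, 1.3]
opening: 0.0001
```

```bash
python3 -c "
from h import *
p=snap('side','side1.png');f=p['frame'][100:250,180:380,::-1]
cv2.imwrite('pics/z4.png',cv2.resize(f,(800,600)))"
```

```text
(no output)
```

View pics/z4.png

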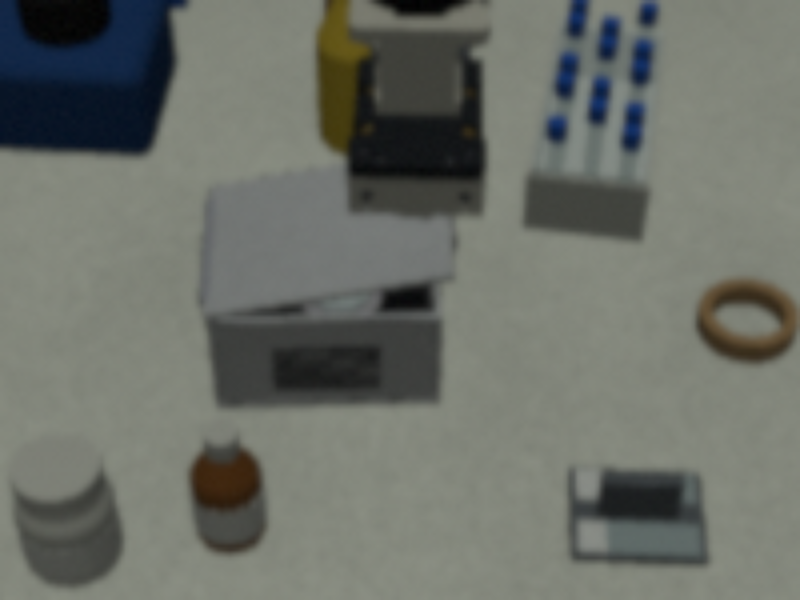

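```bash
python3 -c "
from h import *
p=snap('scene','scene1.png');f=p['frame'][150:300,180:330,::-1]
print(ctrl.get_obs()['tool_pos'])
cv2.imwrite('pics/z5.png',cv2.resize(f,(600,600)))
q=ctrl.snapshot('side')
from fit import *
for x in (p,q):
  c=Cam(x['eye'],x['attitude'],x['K']); print(c.proj([ctrl.get_obs()['tool_pos']]))
  for n in ('cover_edge','lamp_box'):
    for d in ctrl.place_of(n,x): print(n,np.round(d['point'],3),d['confidence'])
"
```

```text
[ 0.57371123 -0.18011302  0.08262273]
[[231.07367136 232.91001419]]
cover_edge [ 0.571 -0.178  0.107] 0.58
lamp_box [ 0.639 -0.169  0.001] 0.74
[[283.85213544 159.64196277]]
cover_edge [ 0.574 -0.182  0.114] 0.83
cover_edge [ 0.634 -0.404 -0.001] 0.26
lamp_box [ 0.635 -0.166  0.001] 0.85
lamp_box [ 0.448 -0.394  0.002] 0.31
```

View pics/z5.png

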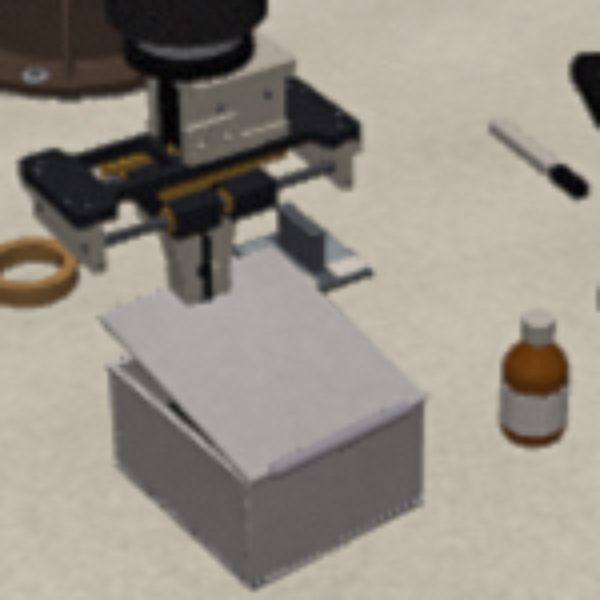

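```bash
python3 -c "
from fit import *
t=cv2.imread('pics/scene0.png')
p=ctrl.snapshot('scene');c=Cam(p['eye'],p['attitude'],p['K'])
r=R.from_euler('xyz',[180,0,-110.6],degrees=True)
P=np.array([.2377,.6317,.1957])
print(c.proj([P,P+r.apply([.044,0,0]),P-r.apply([.044,0,0])]))
a=cv2.resize(t[30:110,345:445],(750,600),interpolation=cv2.INTER_CUBIC)
for u,v in c.proj([P,P+r.apply([.044,0,0]),P-r.apply([.044,0,0])]): cv2.circle(a,(int((u-345)*7.5),int((v-30)*7.5)),4,(0,0,255),-1)
cv2.imwrite('pics/z6.png',a)
"
```

```text
[[384.77901403  94.20661443]
 [373.31833964  94.9294331 ]
 [396.13205619  93.49058406]]
```

View pics/z6.png

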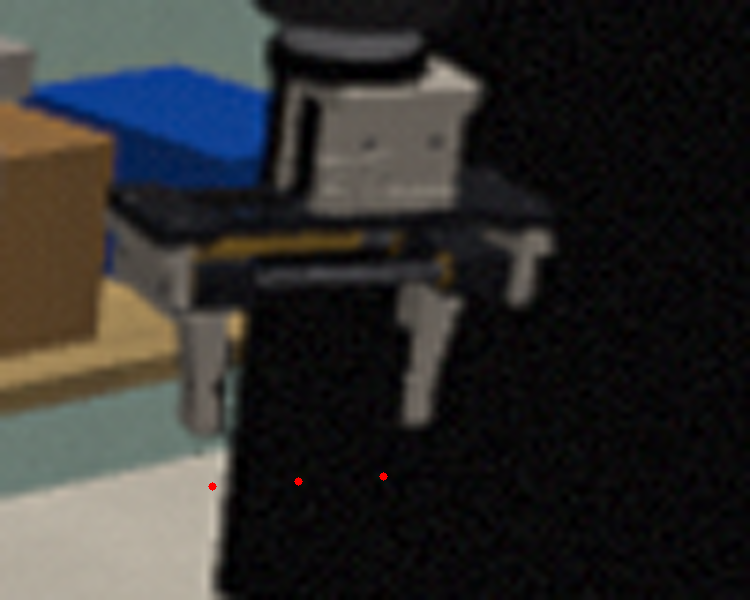

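Call:
{"name": "servo_tool", "arguments": {"rows": "0 0 0.4 0 0 0; 0 0 0.4 0 0 0; 0 0 0.4 0 0 0; 0 0 0.4 0 0 0"}}

```text
clock: 6.27
tool_pos: [0.5754, -0.1803, 0.0684]
orientation: [-179.8, -0.2, -87.7]
force: [-1.1, 1.3, 1.0]
opening: 0.0004
```

Call:
{"name": "servo_tool", "arguments": {"rows": "0 0 0.3 0 0 0; 0 0 0.3 0 0 0; 0 0 0.3 0 0 0"}}

```text
clock: 6.52
tool_pos: [0.5746, -0.1805, 0.0598]
orientation: [-179.9, -0.3, -87.7]
force: [-2.3, 2.1, 5.9]
opening: 0.0004
```

Call:
{"name": "servo_tool", "arguments": {"rows": "0 0 0.4 0 0 0; 0 0 0.4 0 0 0"}}

```text
clock: 6.68
tool_pos: [0.5748, -0.1809, 0.0544]
orientation: [-179.9, -0.3, -87.6]
force: [-19.3, 11.9, 57.7]
opening: 0.0005
```

Call:
{"name": "servo_tool", "arguments": {"rows": "0 0 0.5 0 0 0; 0 0 0.5 0 0 0"}}

```text
clock: 6.85
tool_pos: [0.5749, -0.181, 0.0545]
orientation: [-179.8, -0.5, -87.4]
force: [-20.1, 11.4, 49.6]
opening: 0.0005
```

Call:
{"name": "servo_tool", "arguments": {"rows": "0 0 -1.5 0 0 0; 0 0 -3 0 0 0; 0 0 -3 0 0 0; 0 0 -3 0 0 0; 0 0 0 0 0 0", "grip": 5}}

```text
clock: 7.27
tool_pos: [0.574, -0.1795, 0.1646]
orientation: [-179.8, -0.5, -87.3]
force: [1.7, -1.0, 1.4]
opening: 0.0282
```

```bash
python3 -c "
from fit import *
p=snap('scene','scene2.png');q=snap('side','side2.png')
o=ctrl.get_obs();print({k:np.round(o[k],3) for k in ('clock','tool_pos','orientation','force','opening')})
ims=[]
for x,(a,b,e,f) in ((p,(120,295,180,330)),(q,(60,235,200,350))):
  c=Cam(x['eye'],x['attitude'],x['K']);u,v=c.proj([o['tool_pos']])[0];print(u,v)
  im=x['frame'][a:b,e:f,::-1].copy();im=cv2.resize(im,None,fx=2.66,fy=3.4)
  im=cv2.resize(x['frame'][a:b,e:f,::-1].copy(),(400,467));cv2.circle(im,(int((u-e)*2.667),int((v-a)*2.667)),3,(0,0,255),-1);ims.append(im)
cv2.imwrite('pics/z7.png',np.hstack(ims))
"
```

```text
{'clock': np.float64(7.367), 'tool_pos': array([ 0.571, -0.179,  0.16 ]), 'orientation': array([179.901,  -0.407, -87.328]), 'force': array([-0.124, -0.412,  0.052]), 'opening': np.float64(0.036)}
229.82203276062253 206.35726879622837
285.34649046985703 136.91927877364085
```

View pics/z7.png

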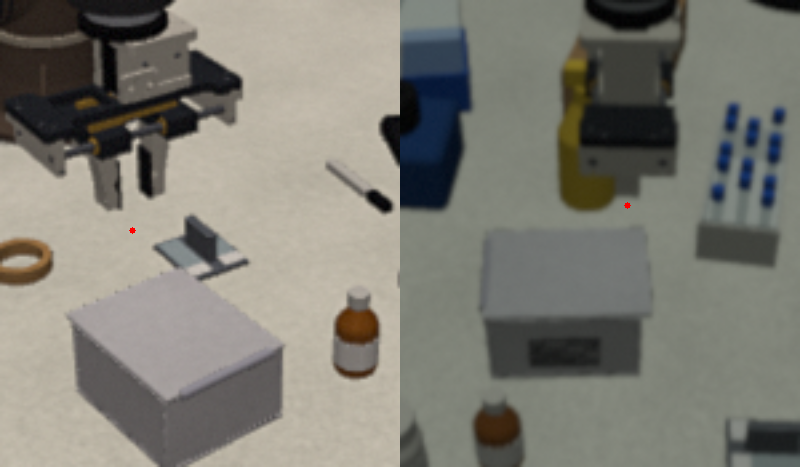

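```bash
python3 -c "
from fit import *
print(ctrl.hold_point_z)
o=ctrl.get_obs()
x=snap('wrist','w2.png');print(x['eye'],x['attitude'],o['tool_pos'],o['opening'])
c=Cam(x['eye'],x['attitude'],x['K']);T=np.array(o['tool_pos']);r=R.from_euler('xyz',o['orientation'],degrees=True)
im=x['frame'][:,:,::-1].copy()
h=o['opening']/2
for dz in (0,-.03):
  for s in (-h,h):
    u,v=c.proj([T+r.apply([s,0,dz])])[0];print(dz,s,u,v);
    if abs(u)<2000: cv2.circle(im,(int(u),int(v)),3,(0,0,255) if dz==0 else (0,255,0),-1)
cv2.imwrite('pics/z8.png',im)
"
```

```text
0.0188
[ 0.65232358 -0.17514566  0.3481951 ] [-17.18629527  -0.46054492 -87.36107192] [ 0.57142561 -0.17875973  0.15959219] 0.03606203527216
0 -0.01803101763608 249.45801255197634 240.10668756056702
0 0.01803101763608 310.41294796720734 240.05156919879082
-0.03 -0.01803101763608 244.08036398696026 263.42614179607176
-0.03 0.01803101763608 314.99921411849374 263.3585166766924
```

View pics/z8.png

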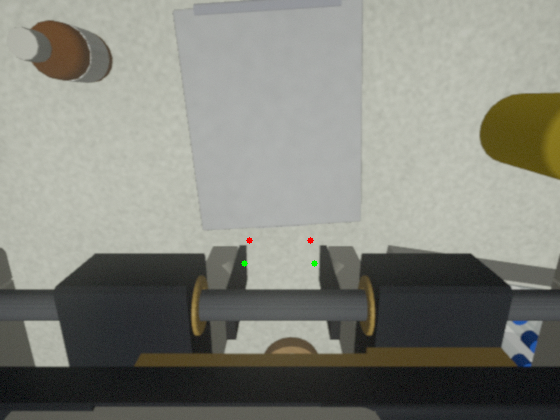

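```bash
python3 -c "
from fit import *
x=ctrl.snapshot('wrist');c=Cam(x['eye'],x['attitude'],x['K']);print(x['eye'])
for z in (.083,.086):
  P=R.from_euler('Z',.0973).apply([[-.087,-.065,z],[-.087,.065,z],[.075,.065,z],[.075,-.065,z]])+[.6356,-.1723,0]
  print(c.proj(P).round(0).tolist())
for n in ('lamp_box','cover_edge','spray','reagent'):
  for d in ctrl.place_of(n,x)[:1]: print(n,np.round(d['point'],3),d['confidence'])
"
```

```text
[ 0.65185909 -0.17512432  0.34653345]
[[361.0, 224.0], [202.0, 232.0], [173.0, 10.0], [365.0, -0.0]]
[[362.0, 225.0], [201.0, 233.0], [172.0, 9.0], [366.0, -2.0]]
lamp_box [ 0.635 -0.172  0.002] 0.72
cover_edge [ 0.572 -0.18   0.082] 0.58
spray [ 0.63  -0.407  0.   ] 0.75
reagent [0.678 0.008 0.   ] 0.66
```

```bash
python3 -c "
import cv2,numpy as np
s=cv2.imread('pics/side2.png');t=cv2.imread('pics/scene2.png')
cv2.imwrite('pics/z9.png',np.hstack([cv2.resize(s[205:250,310:370],(400,300),interpolation=cv2.INTER_CUBIC),cv2.resize(t[195:228,236:280],(400,300),interpolation=cv2.INTER_CUBIC)]))"
```

```text
(no output)
```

View pics/z9.png

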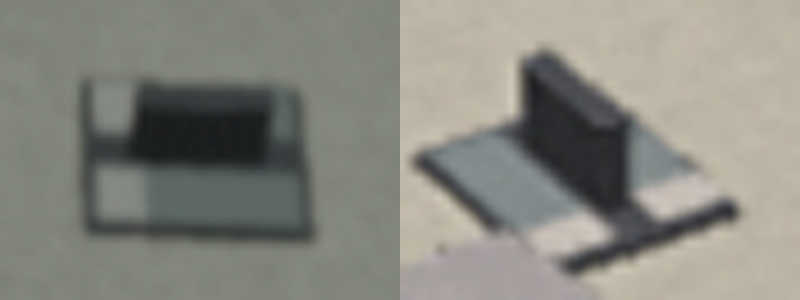

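Call:
{"name": "servo_tool", "arguments": {"rows": "-2.5 -3 0 0 0 0; -2.5 -3 0 0 0 0; -2.5 -3 0 0 0 0; -2.5 -3 0 0 0 0; -2.5 -2 0 0 0 0", "grip": 5}}

```text
clock: 8.08
tool_pos: [0.704, -0.0487, 0.1525]
orientation: [179.3, -0.4, -87.8]
force: [0.9, -1.0, -0.3]
opening: 0.0495
```

```bash
python3 -c "
from fit import *
p=ctrl.snapshot('scene');q=ctrl.snapshot('side')
C=[Cam(x['eye'],x['attitude'],x['K']) for x in (p,q)]
def un(pts,off,s): return (np.array(pts,float)+.5)/s-.5+off
# scene: scale 9.0909 off (236,195): corners -x-y (415,158), +x+y (738,208); fin top corners (-x end) (545,55) , (+x) (610,122)
S=un([(415,158),(738,208)],[236,195],9.0909)
A=un([(82,80),(297,88),(312,235),(88,232)],[310,205],6.6667)
Ls=np.array([(-42,-36,6),(42,36,6)])/1e3
Lc=np.array([(42,-36,6),(-42,-36,6),(-42,36,6),(42,36,6)])/1e3
def k(v):
  f=lambda L:R.from_euler('Z',v[2]).apply(L)+[v[0],v[1],0]
  return np.r_[C[0].proj(f(Ls))-S,C[1].proj(f(Lc))-A].ravel()
r=least_squares(k,[.43,0,0]);print(r.x,np.degrees(r.x[2]),r.fun.reshape(-1,2).round(1).tolist())
for x in (p,q):
  for d in ctrl.place_of('carrier',x)[:1]: print(np.round(d['point'],3),d['confidence'])
from go import *
rows([.427,-.023,.10],down(-88.2),10)
"
```

```text
[0.44459485 0.01913145 0.01696903] 0.9722540520282894 [[-27.9, -2.1], [-27.4, -1.8], [-7.5, 11.4], [-6.1, 11.6], [-6.4, 13.1], [-8.2, 12.0]]
[ 0.428 -0.026  0.002] 0.8
[ 0.424 -0.021 -0.   ] 0.67
t 8.28 p [ 0.7021 -0.0489  0.1519] rpy [179.2  -0.4 -87.7] F [-0.3 -0.5 -0.3] op 0.0499
delta tool cm [-3.72 27.31  5.54] turn [ 0.014 -0.008  0.008] rows 10
-0.37 2.73 0.55 0.001 -0.001 0.001; -0.37 2.73 0.55 0.001 -0.001 0.001; -0.37 2.73 0.55 0.001 -0.001 0.001; -0.36 2.73 0.54 0.001 -0.001 0.001; -0.36 2.74 0.54 0.001 -0.001 0.001
-0.36 2.74 0.54 0.001 -0.001 0.001; -0.36 2.74 0.53 0.001 -0.001 0.001; -0.35 2.74 0.53 0.001 -0.001 0.001; -0.35 2.74 0.53 0.001 -0.001 0.001; -0.35 2.74 0.52 0.001 -0.001 0.001
```

Call:
{"name": "servo_tool", "arguments": {"rows": "-0.4 3 0 0 0 0; -0.4 3 0 0 0 0; -0.4 3 0 0 0 0; -0.4 3 0 0 0 0; -0.4 3 0.3 0 0 0", "grip": 5}}

```text
clock: 8.7
tool_pos: [0.5465, -0.0394, 0.146]
orientation: [178.9, -0.6, -88.0]
force: [0.1, 0.7, 0.5]
opening: 0.0502
```

Call:
{"name": "servo_tool", "arguments": {"rows": "-0.4 3 0.5 0 0 0; -0.4 3 0.8 0 0 0; -0.4 3 0.8 0 0 0; -0.4 3 1 0 0 0"}}

```text
clock: 9.03
tool_pos: [0.4174, -0.0321, 0.1168]
orientation: [179.1, -0.6, -88.3]
force: [-0.1, 1.0, 0.1]
opening: 0.0497
```

```bash
python3 -c "
from fit import *
p=ctrl.snapshot('scene');q=snap('side','side3.png')
C=[Cam(x['eye'],x['attitude'],x['K']) for x in (p,q)]
def un(pts,off,s): return (np.array(pts,float)+.5)/s-.5+off
S=un([(15,158),(338,208)],[236,195],9.0909)
A=un([(82,80),(297,88),(312,235),(88,232)],[310,205],6.6667)
Ls=np.array([(-42,-36,6),(42,36,6)])/1e3
Lc=np.array([(42,-36,6),(-42,-36,6),(-42,36,6),(42,36,6)])/1e3
def k(v):
  f=lambda L:R.from_euler('Z',v[2]).apply(L)+[v[0],v[1],0]
  return np.r_[C[0].proj(f(Ls))-S,C[1].proj(f(Lc))-A].ravel()
r=least_squares(k,[.43,0,0]);print(r.x,np.degrees(r.x[2]),r.fun.reshape(-1,2).round(1).tolist())
from go import *
rows([.427,-.023,.08],down(-88.2),3)
"
```

```text
[ 0.42587274 -0.02219509  0.02953908] 1.6924644588583326 [[0.8, -0.9], [1.3, -0.8], [-0.3, -0.4], [0.2, -0.6], [0.6, -0.4], [-0.2, -1.1]]
t 9.13 p [ 0.4127 -0.0329  0.1154] rpy [178.8  -0.6 -88.3] F [ 0.5 -0.   0.3] op 0.0501
delta tool cm [-0.98 -1.53  3.5 ] turn [ 0.02  -0.01  -0.002] rows 3
-0.33 -0.51 1.17 0.007 -0.003 -0.001; -0.32 -0.50 1.17 0.007 -0.003 -0.001; -0.32 -0.50 1.18 0.007 -0.003 -0.001
```

Call:
{"name": "servo_tool", "arguments": {"rows": "-0.35 -0.5 1.2 0.007 -0.003 0; -0.35 -0.5 1.2 0.007 -0.003 0; -0.35 -0.4 1.2 0.007 -0.003 0; 0 0 0 0 0 0"}}

```text
clock: 9.47
tool_pos: [0.4236, -0.0251, 0.0801]
orientation: [-179.6, 0.1, -88.5]
force: [-0.2, -0.3, 0.3]
opening: 0.0501
```

```bash
python3 -c "
from go import *
rows([.4262,-.0225,.02],down(-88.3),4)
a=snap('scene','scene4.png')['frame'][150:250,200:320,::-1];b=snap('side','side4.png')['frame'][170:270,280:400,::-1]
cv2.imwrite('pics/z10.png',cv2.resize(np.hstack([a,b]),(800,333),interpolation=cv2.INTER_CUBIC))
"
```

```text
t 9.47 p [ 0.4236 -0.0251  0.0801] rpy [-1.796e+02  1.000e-01 -8.850e+01] F [-0.2 -0.3  0.3] op 0.0501
delta tool cm [-0.24 -0.22  6.02] turn [-0.008  0.001 -0.003] rows 4
-0.06 -0.05 1.50 -0.002 0.000 -0.001; -0.06 -0.06 1.50 -0.002 0.000 -0.001; -0.06 -0.06 1.50 -0.002 0.000 -0.001; -0.06 -0.06 1.50 -0.002 0.000 -0.001
```

View pics/z10.png

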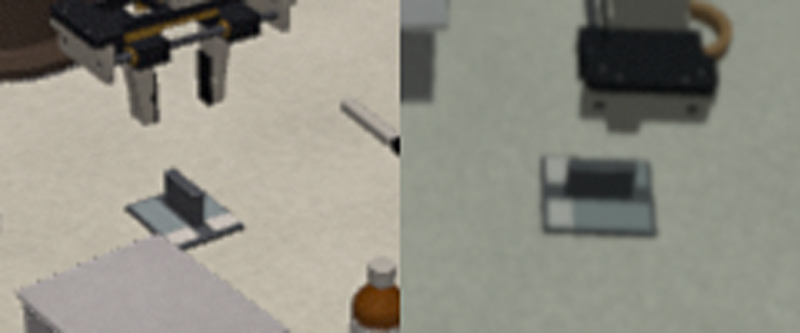

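Call:
{"name": "servo_tool", "arguments": {"rows": "-0.06 -0.06 1.7 -0.002 0 0; -0.06 -0.06 1.7 -0.002 0 0; -0.06 -0.06 1.7 -0.002 0 0; -0.06 -0.06 1.7 -0.002 0 0; 0 0 1.2 0 0 0"}}

```text
clock: 9.98
tool_pos: [0.4329, -0.0229, 0.0064]
orientation: [-179.2, 0.2, -88.5]
force: [0.3, 0.6, 0.3]
opening: 0.0499
```

```bash
python3 -c "
from go import *
rows([.4262,-.0225,-.017],down(-88.3),3)
a=snap('scene','scene5.png')['frame'][150:250,200:320,::-1];b=snap('side','side5.png')['frame'][170:270,280:400,::-1]
cv2.imwrite('pics/z11.png',cv2.resize(np.hstack([a,b]),(800,333),interpolation=cv2.INTER_CUBIC))
"
```

```text
t 9.98 p [ 0.4329 -0.0229  0.0064] rpy [-179.2    0.2  -88.5] F [0.3 0.6 0.3] op 0.0499
delta tool cm [-0.04  0.7   2.33] turn [-0.013  0.004 -0.003] rows 3
-0.01 0.23 0.78 -0.004 0.001 -0.001; -0.02 0.23 0.78 -0.004 0.001 -0.001; -0.02 0.23 0.78 -0.004 0.001 -0.001
```

View pics/z11.png

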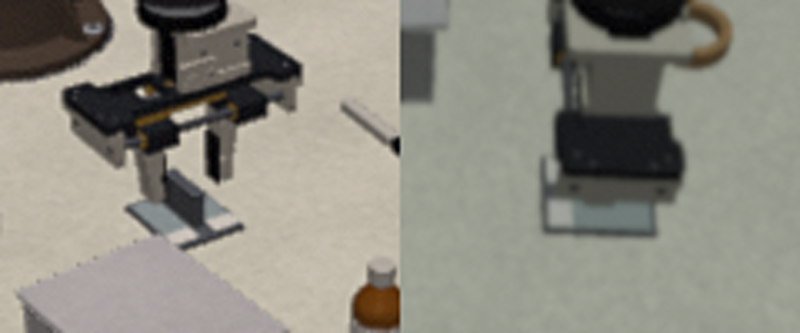

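Call:
{"name": "servo_tool", "arguments": {"rows": "0 0.2 0.8 -0.004 0 0; 0 0.25 0.8 -0.004 0 0; 0 0.25 0.4 -0.004 0 0; 0 0 0 0 0 0"}}

```text
clock: 10.42
tool_pos: [0.4262, -0.0234, -0.013]
orientation: [-179.9, 0.2, -88.5]
force: [-0.4, -0.5, -0.4]
opening: 0.0498
```

```bash
python3 -c "
from go import *
rows([.4262,-.0225,-.017],down(-88.3),2)"
```

```text
t 10.42 p [ 0.4262 -0.0234 -0.013 ] rpy [-179.9    0.2  -88.5] F [-0.4 -0.5 -0.4] op 0.0498
delta tool cm [-0.09 -0.01  0.4 ] turn [-0.001  0.004 -0.003] rows 2
-0.04 -0.00 0.20 -0.000 0.002 -0.002; -0.05 -0.00 0.20 -0.000 0.002 -0.002
```

Call:
{"name": "servo_tool", "arguments": {"rows": "-0.05 0 0.25 0 0 0; 0 0 0 0 0 0; 0 0 0 0 0 0"}}

```text
clock: 10.67
tool_pos: [0.4266, -0.0227, -0.0151]
orientation: [-179.9, 0.2, -88.5]
force: [1.3, -0.7, 1.0]
opening: 0.0499
```

Call:
{"name": "servo_tool", "arguments": {"rows": "0 0 0 0 0 0; 0 0 0 0 0 0; 0 0 0 0 0 0; 0 0 0 0 0 0; 0 0 0 0 0 0", "grip": 0}}

```text
clock: 11.08
tool_pos: [0.4273, -0.0223, -0.0142]
orientation: [-179.8, 0.3, -88.4]
force: [0.2, -0.1, 0.0]
opening: 0.0225
```

Call:
{"name": "servo_tool", "arguments": {"rows": "0 0 0 0 0 0; 0 0 0 0 0 0; 0 0 0 0 0 0; 0 0 0 0 0 0; 0 0 0 0 0 0"}}

```text
clock: 11.5
tool_pos: [0.4274, -0.0223, -0.014]
orientation: [-179.8, 0.3, -88.4]
force: [0.0, -0.0, 0.1]
opening: 0.0117
```

Call:
{"name": "servo_tool", "arguments": {"rows": "0 0 -1.5 0 0 0; 0 0 -3 0 0 0; 0 0 -3 0 0 0; 0 0 -3 0 0 0; 0 0 -3 0 0 0"}}

```text
clock: 11.92
tool_pos: [0.4204, -0.0251, 0.1189]
orientation: [179.2, -0.0, -88.6]
force: [0.9, 1.4, -1.1]
opening: 0.0119
```

```bash
cat >> go.py <<'E'
def stage_pose(h,slope=25.9,mid=(.637,.203,.1),yaw=12.0,off=.014,dx=0,dy=0):
    Rs=R.from_euler('ZY',[yaw,-slope],degrees=True)
    Rt=Rs*R.from_euler('ZX',[-90.1,180],degrees=True)
    O=np.array(mid)+Rs.apply([dx,dy,h])
    return O+Rt.apply([0,0,off]),Rt
E
python3 -c "
from go import *
p,r=stage_pose(.05);print(p)
rows([p[0],p[1],.20],down(-78.1),12)
a=snap('scene','scene6.png')['frame'][100:250,200:320,::-1];b=snap('side','side6.png')['frame'][130:280,280:400,::-1]
cv2.imwrite('pics/z12.png',cv2.resize(np.hstack([a,b]),(800,500),interpolation=cv2.INTER_CUBIC))
"
```

```text
[0.62161876 0.19973062 0.13238408]
t 11.92 p [ 0.4204 -0.0251  0.1189] rpy [179.2  -0.  -88.6] F [ 0.9  1.4 -1.1] op 0.0119
delta tool cm [-21.97 -20.57  -8.4 ] turn [ 0.014  0.001 -0.183] rows 12
-1.83 -1.71 -0.70 0.001 0.000 -0.015; -1.80 -1.74 -0.70 0.001 0.000 -0.015; -1.78 -1.77 -0.70 0.001 0.000 -0.015; -1.75 -1.80 -0.69 0.001 0.000 -0.015; -1.72 -1.83 -0.69 0.001 0.000 -0.015
-1.70 -1.85 -0.69 0.001 0.000 -0.015; -1.67 -1.88 -0.69 0.001 0.000 -0.015; -1.64 -1.90 -0.69 0.001 0.000 -0.015; -1.61 -1.93 -0.68 0.001 0.000 -0.015; -1.58 -1.95 -0.68 0.001 0.000 -0.015
-1.55 -1.98 -0.68 0.001 0.000 -0.015; -1.52 -2.00 -0.68 0.001 0.000 -0.015
```

View pics/z12.png

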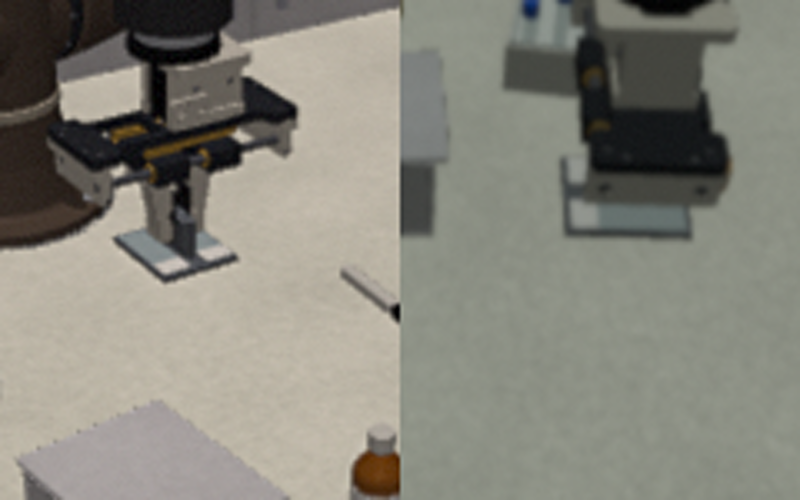

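Held well. Travel to above the stage, tilting underway.

Call:
{"name": "servo_tool", "arguments": {"rows": "-1.8 -1.7 -0.8 0 0 -0.015; -1.8 -1.7 -0.8 0 0 -0.015; -1.8 -1.8 -0.8 0 0 -0.015; -1.8 -1.8 -0.8 0 0 -0.015; -1.7 -1.8 -0.8 0 0 -0.015"}}

```text
clock: 12.43
tool_pos: [0.5045, 0.0698, 0.1614]
orientation: [179.6, 0.3, -84.4]
force: [0.7, -0.0, -1.4]
opening: 0.0116
```

Call:
{"name": "servo_tool", "arguments": {"rows": "-1.7 -1.8 -0.8 0 0 -0.015; -1.7 -1.9 -0.8 0 0 -0.015; -1.6 -1.9 -0.8 0 0 -0.015; -1.6 -1.9 -0.7 0 0 -0.015; -1.6 -1.9 -0.7 0 0 -0.015"}}

```text
clock: 12.85
tool_pos: [0.5888, 0.1677, 0.1955]
orientation: [179.3, 0.3, -79.9]
force: [0.4, 0.0, -1.1]
opening: 0.0116
```

```bash
python3 -c "
from go import *
p,r=stage_pose(.08);print(p)
rows(p,r,10)
"
```

```text
[0.60880106 0.19700613 0.15937081]
t 12.85 p [0.5888 0.1677 0.1955] rpy [179.3   0.3 -79.9] F [ 0.4  0.  -1.1] op 0.0116
delta tool cm [-2.52 -2.53  3.6 ] turn [ 0.465 -0.003 -0.032] rows 10
-0.25 -0.25 0.36 0.046 -0.000 -0.003; -0.25 -0.24 0.37 0.046 -0.000 -0.003; -0.25 -0.22 0.38 0.046 -0.000 -0.003; -0.25 -0.20 0.39 0.046 -0.000 -0.003; -0.25 -0.19 0.40 0.046 -0.000 -0.003
-0.25 -0.17 0.41 0.046 -0.000 -0.003; -0.25 -0.15 0.42 0.046 -0.000 -0.003; -0.25 -0.13 0.42 0.046 -0.000 -0.003; -0.25 -0.11 0.43 0.046 -0.000 -0.003; -0.25 -0.09 0.43 0.046 -0.000 -0.003
```

Call:
{"name": "servo_tool", "arguments": {"rows": "-0.3 -0.3 0 0.046 0 -0.003; -0.3 -0.3 0 0.046 0 -0.003; -0.3 -0.3 0 0.046 0 -0.003; -0.3 -0.3 0 0.046 0 -0.003; -0.3 -0.2 0 0.046 0 -0.003"}}

```text
clock: 13.27
tool_pos: [0.6048, 0.1909, 0.1888]
orientation: [-167.5, 0.1, -78.9]
force: [0.4, 0.6, -0.8]
opening: 0.0121
```

Call:
{"name": "servo_tool", "arguments": {"rows": "-0.3 -0.2 0.3 0.046 0 -0.003; -0.3 -0.2 0.3 0.046 0 -0.003; -0.3 -0.1 0.3 0.046 0 -0.003; -0.3 -0.1 0.3 0.046 0 -0.003; -0.2 0 0.3 0.04 0 -0.003"}}

```text
clock: 13.68
tool_pos: [0.6094, 0.2097, 0.1712]
orientation: [-154.4, 0.0, -77.8]
force: [2.4, -1.3, 0.0]
opening: 0.0119
```

```bash
python3 -c "
from go import *
p,r=stage_pose(.04);print(p)
rows(p,r,8)
a=snap('scene','scene7.png')['frame'][110:250,310:430,::-1];b=snap('side','side7.png')['frame'][200:340,180:300,::-1]
cv2.imwrite('pics/z13.png',cv2.resize(np.hstack([a,b]),(800,467),interpolation=cv2.INTER_CUBIC))
"
```

```text
[0.62589133 0.20063878 0.1233885 ]
t 13.68 p [0.6094 0.2097 0.1712] rpy [-154.4    0.   -77.8] F [ 2.4 -1.3  0. ] op 0.0119
delta tool cm [1.23 0.78 4.92] turn [0.006 0.002 0.005] rows 8
0.15 0.10 0.62 0.001 0.000 0.001; 0.15 0.10 0.62 0.001 0.000 0.001; 0.15 0.10 0.62 0.001 0.000 0.001; 0.15 0.10 0.62 0.001 0.000 0.001; 0.15 0.10 0.62 0.001 0.000 0.001
0.15 0.10 0.62 0.001 0.000 0.001; 0.15 0.10 0.62 0.001 0.000 0.001; 0.15 0.10 0.62 0.001 0.000 0.001
```

View pics/z13.png

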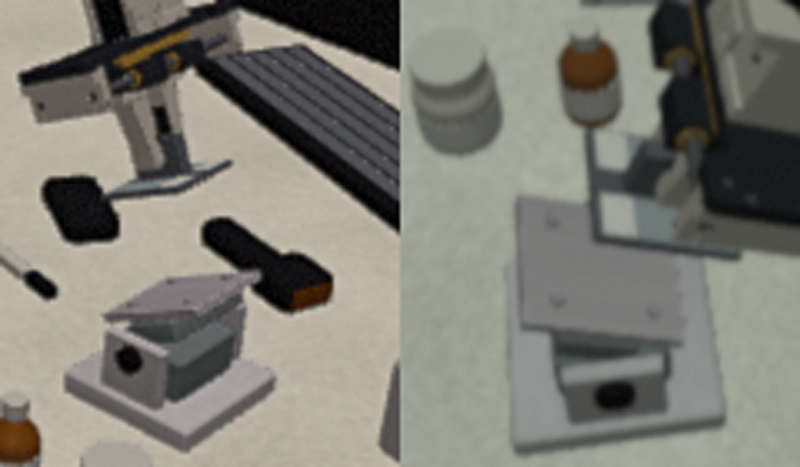

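Call:
{"name": "servo_tool", "arguments": {"rows": "0.15 0.1 0.7 0 0 0; 0.15 0.1 0.7 0 0 0; 0.15 0.1 0.7 0 0 0; 0.15 0.1 0.7 0 0 0; 0.15 0.1 0.7 0 0 0"}}

```text
clock: 14.2
tool_pos: [0.6224, 0.2021, 0.1337]
orientation: [-154.7, -0.1, -77.9]
force: [-0.1, 0.0, -1.3]
opening: 0.0121
```

Call:
{"name": "servo_tool", "arguments": {"rows": "0.15 0.1 0.6 0 0 0; 0.15 0.1 0.6 0 0 0; 0.15 0.1 0.5 0 0 0; 0 0 0 0 0 0"}}

```text
clock: 14.53
tool_pos: [0.6305, 0.1974, 0.1116]
orientation: [-155.0, -0.2, -78.0]
force: [1.2, -0.5, -1.5]
opening: 0.012
```

```bash
cat > ov.py <<'E'
from fit import *
from go import *
import sys
def ov(tag,h):
    o=ctrl.get_obs();T=np.array(o['tool_pos']);r=R.from_euler('xyz',o['orientation'],degrees=True)
    Rc=r*R.from_euler('ZX',[-90.1,180],degrees=True).inv(); O=T-r.apply([0,0,.014])
    ims=[]
    for n,(a,e) in (('scene',(150,310)),('side',(210,180))):
        x=snap(n,f'{n}_{tag}.png');c=Cam(x['eye'],x['attitude'],x['K'])
        im=cv2.resize(x['frame'][a:a+110,e:e+100,::-1],(400,440),interpolation=cv2.INTER_CUBIC)
        Lp=np.array([(50,44,0),(50,-44,0),(-50,-44,0),(-50,44,0)])/1e3
        Lc=np.array([(42,36,0),(42,-36,0),(-42,-36,0),(-42,36,0)])/1e3
        Pp=R.from_euler('ZY',[12,-25.9],degrees=True).apply(Lp)+[.637,.203,.1]
        for P,col in ((Pp,(0,0,255)),(Rc.apply(Lc)+O,(0,255,0))):
            q=((c.proj(P)-[e,a])*4).astype(int); cv2.polylines(im,[q],True,col,1)
        ims.append(im)
    cv2.imwrite(f'pics/ov{tag}.png',np.hstack(ims))
    p,rr=stage_pose(h); rows(p,rr,4)
    print('O rel mid in stage/plate frame mm',(R.from_euler('ZY',[12,-25.9],degrees=True).inv().apply(O-np.array([.637,.203,.1]))*1e3).round(1))
E
python3 -c "
from ov import *
ov('a',.015)"
```

```text
t 14.63 p [0.6307 0.1977 0.1128] rpy [-1.549e+02 -1.000e-01 -7.800e+01] F [-0.6  0.3 -1.5] op 0.0117
delta tool cm [-0.39 -0.11  1.36] turn [ 0.014 -0.003  0.002] rows 4
-0.10 -0.03 0.34 0.004 -0.001 0.001; -0.10 -0.03 0.34 0.004 -0.001 0.001; -0.10 -0.03 0.34 0.004 -0.001 0.001; -0.10 -0.02 0.34 0.004 -0.001 0.001
O rel mid in stage/plate frame mm [-1.5 -4.1 27.7]
```

View pics/ova.png

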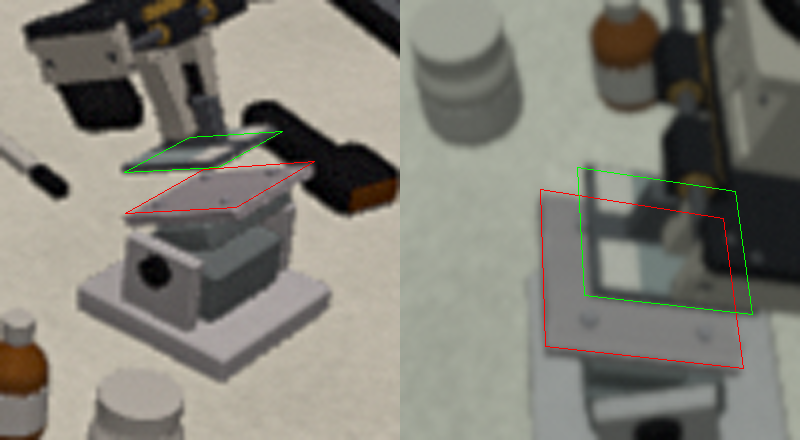

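Call:
{"name": "servo_tool", "arguments": {"rows": "-0.1 -0.05 0.45 0.003 0 0; -0.1 -0.05 0.45 0.003 0 0; -0.1 -0.03 0.45 0.003 0 0; -0.1 0 0.45 0.003 0 0; 0 0 0 0 0 0"}}

```text
clock: 15.05
tool_pos: [0.6417, 0.2065, 0.0991]
orientation: [-154.0, -0.0, -77.9]
force: [0.4, -2.3, -1.4]
opening: 0.0121
```

```bash
python3 -c "
from ov import *
ov('b',.004)"
```

```text
t 15.15 p [0.6422 0.2054 0.0999] rpy [-153.9   -0.   -78.1] F [-0.6  0.2 -2.9] op 0.0118
delta tool cm [0.13 0.5  0.75] turn [-0.003 -0.001  0.   ] rows 4
0.03 0.13 0.19 -0.001 -0.000 0.000; 0.03 0.12 0.19 -0.001 -0.000 0.000; 0.03 0.12 0.19 -0.001 -0.000 0.000; 0.03 0.12 0.19 -0.001 -0.000 0.000
O rel mid in stage/plate frame mm [ 4.3  2.4 10.9]
```

View pics/ovb.png

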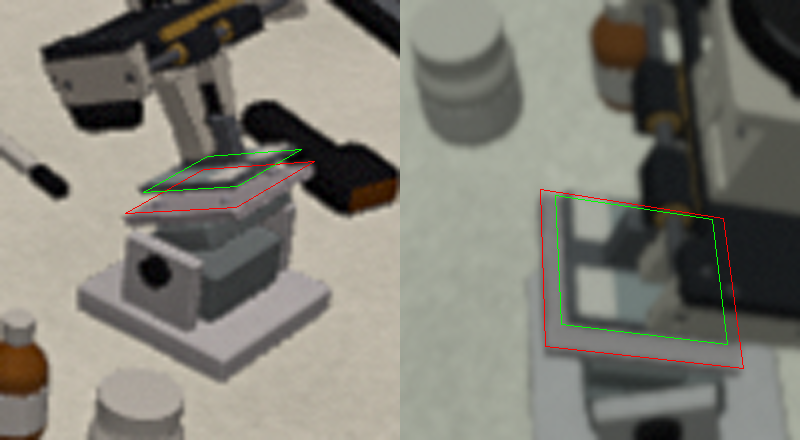

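Call:
{"name": "servo_tool", "arguments": {"rows": "0.05 0.1 0.2 0 0 0; 0.05 0.1 0.2 0 0 0; 0.05 0 0.2 0 0 0; 0 0 0 0 0 0"}}

```text
clock: 15.48
tool_pos: [0.6461, 0.2043, 0.0971]
orientation: [-153.6, 0.0, -78.2]
force: [0.6, -0.5, -1.0]
opening: 0.0117
```

```bash
python3 -c "
from ov import *
ov('c',.0)"
```

```text
t 15.58 p [0.6461 0.2043 0.0974] rpy [-1.536e+02  1.000e-01 -7.820e+01] F [ 0.1  0.3 -1.4] op 0.0122
delta tool cm [-0.06  0.72  0.76] turn [-0.008 -0.001 -0.002] rows 4
-0.02 0.18 0.19 -0.002 -0.000 -0.000; -0.02 0.18 0.19 -0.002 -0.000 -0.000; -0.02 0.18 0.19 -0.002 -0.000 -0.000; -0.02 0.18 0.19 -0.002 -0.000 -0.000
O rel mid in stage/plate frame mm [ 6.9 -0.6  7.4]
```

View pics/ovc.png

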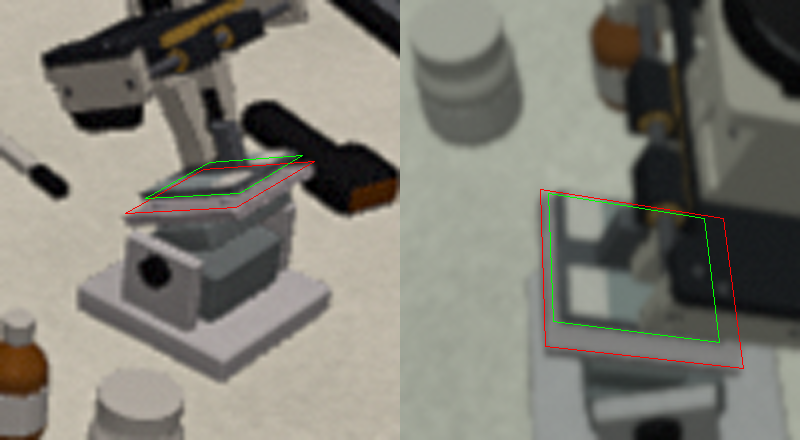

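Call:
{"name": "servo_tool", "arguments": {"rows": "0 0.2 0.1 -0.002 0 0; 0 0.2 0.1 -0.002 0 0; 0 0.2 0.1 -0.002 0 0; 0 0 0 0 0 0"}}

```text
clock: 15.92
tool_pos: [0.6424, 0.2047, 0.0931]
orientation: [-153.9, 0.1, -78.1]
force: [-0.3, 0.0, -2.1]
opening: 0.012
```

```bash
python3 -c "
from ov import *
ov('d',.0)"
```

```text
t 16.02 p [0.6427 0.2045 0.0934] rpy [-1.539e+02  1.000e-01 -7.820e+01] F [ 0.7 -0.7 -0.8] op 0.0118
delta tool cm [0.03 0.24 0.55] turn [-0.004  0.    -0.002] rows 4
0.01 0.06 0.14 -0.001 0.000 -0.000; 0.01 0.06 0.14 -0.001 0.000 -0.000; 0.01 0.06 0.14 -0.001 0.000 -0.000; 0.01 0.06 0.14 -0.001 0.000 -0.000
O rel mid in stage/plate frame mm [2.  0.5 5.4]
```

View pics/ovd.png

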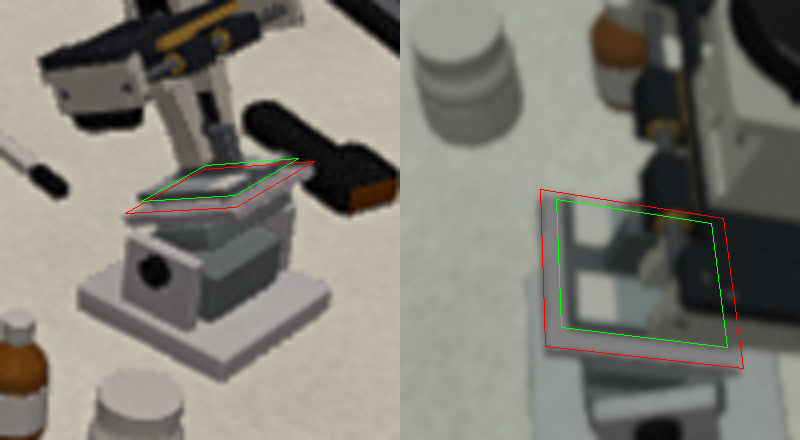

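```bash
python3 -c "
from ov import *
o=ctrl.get_obs();T=np.array(o['tool_pos']);r=R.from_euler('xyz',o['orientation'],degrees=True)
Rc=r*R.from_euler('ZX',[-90.1,180],degrees=True).inv(); O=T-r.apply([0,0,.014])
ims=[]
for n,(a,e) in (('side',(250,210)),('scene',(180,330))):
  x=ctrl.snapshot(n);c=Cam(x['eye'],x['attitude'],x['K'])
  im=cv2.resize(x['frame'][a:a+60,e:e+60,::-1],(600,600),interpolation=cv2.INTER_CUBIC)
  raw=im.copy()
  L=np.array([(42,36,6),(42,-36,6),(-42,-36,6),(-42,36,6)])/1e3
  q=((c.proj(Rc.apply(L)+O)-[e,a]+.5)*10).astype(int);cv2.polylines(im,[q],True,(0,255,0),1)
  ims.append(im)
cv2.imwrite('pics/zz.png',np.hstack(ims)[:, :1200]); cv2.imwrite('pics/zz1.png',ims[0]);cv2.imwrite('pics/zz2.png',ims[1])"
```

```text
(no output)
```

View pics/zz1.png

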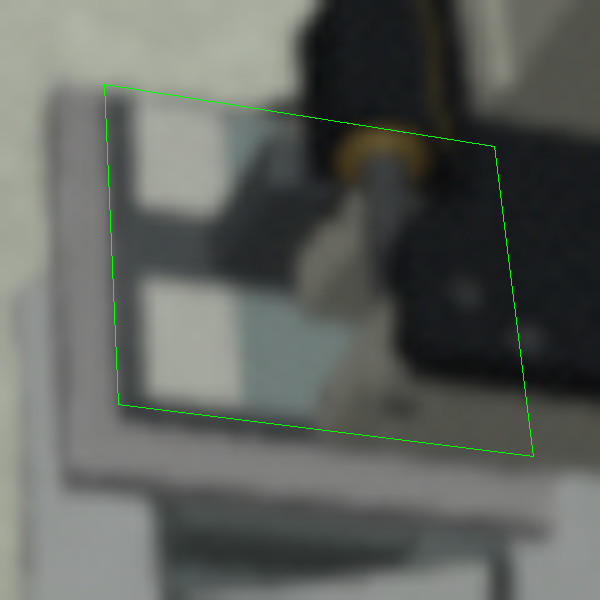

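View pics/zz2.png

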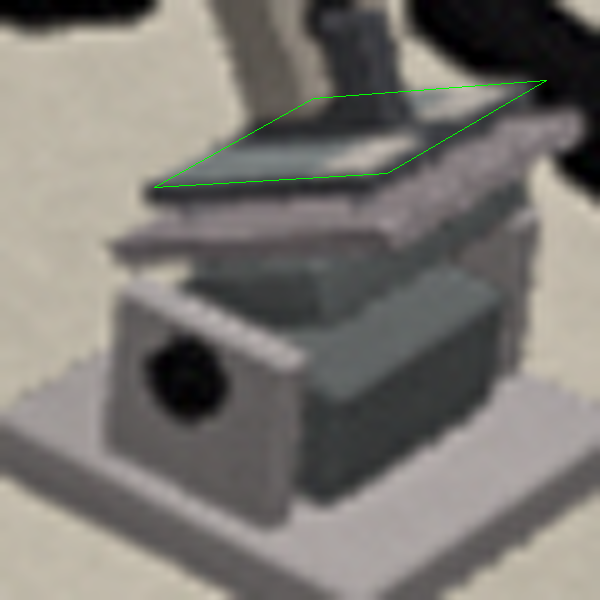

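Call:
{"name": "servo_tool", "arguments": {"rows": "0 0.1 0.2 -0.001 0 0; 0 0.1 0.2 -0.001 0 0; 0 0.05 0.2 -0.001 0 0; 0 0 0.1 0 0 0"}}

```text
clock: 16.45
tool_pos: [0.6444, 0.2055, 0.088]
orientation: [-153.8, 0.1, -78.2]
force: [-13.8, -4.2, 13.6]
opening: 0.012
```

```bash
cat > st.py <<'E'
from go import *
o=ctrl.get_obs();T=np.array(o['tool_pos']);r=R.from_euler('xyz',o['orientation'],degrees=True)
O=T-r.apply([0,0,.014]);Rs=R.from_euler('ZY',[12,-25.9],degrees=True)
print('O rel plate mm',(Rs.inv().apply(O-np.array([.637,.203,.1]))*1e3).round(1))
print('F tool',r.inv().apply(o['force']).round(1),'M tool',r.inv().apply(o['moment']).round(2))
p,rr=stage_pose(0);rows(p,rr,1)
E
python3 st.py
```

```text
O rel plate mm [ 1.6  0.9 -0.2]
F tool [  1.2   6.8 -18.6] M tool [-4.06  0.3  -0.01]
t 16.45 p [0.6444 0.2055 0.088 ] rpy [-1.538e+02  1.000e-01 -7.820e+01] F [-13.8  -4.2  13.6] op 0.012
delta tool cm [ 0.09  0.17 -0.02] turn [-0.004  0.    -0.001] rows 1
0.09 0.17 -0.02 -0.004 0.000 -0.001
```

Call:
{"name": "servo_tool", "arguments": {"rows": "0.05 0.1 0 0 0 0; 0 0 0 0 0 0; 0 0 0 0 0 0"}}

```text
clock: 16.7
tool_pos: [0.6443, 0.2052, 0.0894]
orientation: [-153.7, 0.2, -78.1]
force: [-4.0, 0.4, 1.4]
opening: 0.0122
```

```bash
python3 st.py; python3 -c "
from h import *
o=ctrl.get_obs();print(o['moment'],o['tau'])
ims=[]
for n,(a,e) in (('side',(250,210)),('scene',(180,330))):
  x=ctrl.snapshot(n);im=cv2.resize(x['frame'][a:a+60,e:e+60,::-1],(400,400),interpolation=cv2.INTER_CUBIC);ims.append(im)
cv2.imwrite('pics/y1.png',np.hstack(ims))"
```

```text
O rel plate mm [2.1 0.6 1.1]
F tool [-1.2  2.8 -3. ] M tool [-2.35 -0.23  0.01]
t 16.7 p [0.6443 0.2052 0.0894] rpy [-153.7    0.2  -78.1] F [-4.   0.4  1.4] op 0.0122
delta tool cm [0.06 0.22 0.11] turn [-0.007  0.002 -0.001] rows 1
0.06 0.22 0.11 -0.007 0.002 -0.001
[-0.27369933  2.34377272  0.09958678] [-9.86365043e-01 -3.75227523e+01  2.30432206e+01 -3.43726168e-02
 -6.95611015e-01 -1.51204853e-01]
```

View pics/y1.png

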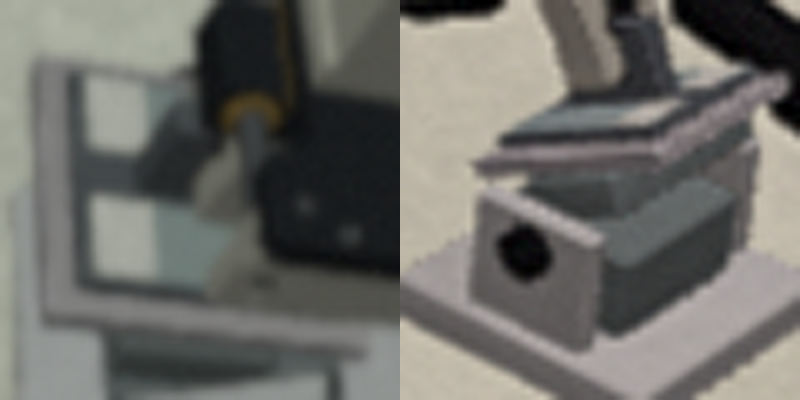

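Call:
{"name": "servo_tool", "arguments": {"rows": "0.05 0.15 0.3 0 0 0; 0 0.05 0.3 0 0 0; 0 0 0.3 0 0 0; 0 0 0.3 0 0 0"}}

```text
clock: 17.13
tool_pos: [0.6463, 0.2053, 0.0874]
orientation: [-153.7, 0.2, -78.3]
force: [-31.3, -8.9, 29.2]
opening: 0.0119
```

```bash
python3 st.py
```

```text
O rel plate mm [ 3.   0.3 -1.5]
F tool [  2.3  16.2 -40.5] M tool [-7.08  1.05 -0.07]
t 17.13 p [0.6463 0.2053 0.0874] rpy [-153.7    0.2  -78.3] F [-31.3  -8.9  29.2] op 0.0119
delta tool cm [ 0.03  0.31 -0.15] turn [-0.006  0.    -0.004] rows 1
0.03 0.31 -0.15 -0.006 0.000 -0.004
```

Call:
{"name": "servo_tool", "arguments": {"rows": "0 0 0.3 -0.01 0 0; 0 0 0.3 -0.01 0 0; 0 0 0.3 -0.01 0 0"}}

```text
clock: 17.38
tool_pos: [0.6482, 0.2074, 0.087]
orientation: [-154.7, 0.3, -77.8]
force: [-15.8, -10.9, 35.0]
opening: 0.0122
```

```bash
python3 st.py
```

```text
O rel plate mm [ 5.1  1.9 -2.8]
F tool [  7.1   1.1 -39.2] M tool [-1.66  2.68 -0.01]
t 17.38 p [0.6482 0.2074 0.087 ] rpy [-154.7    0.3  -77.8] F [-15.8 -10.9  35. ] op 0.0122
delta tool cm [ 0.19  0.5  -0.28] turn [0.01  0.006 0.002] rows 1
0.19 0.50 -0.28 0.010 0.006 0.002
```

Call:
{"name": "servo_tool", "arguments": {"rows": "0 0 0.3 -0.01 0 0; 0 0 0.3 -0.01 0 0; 0 0 0.3 -0.01 0 0"}}

```text
clock: 17.63
tool_pos: [0.6486, 0.2075, 0.0859]
orientation: [-156.1, 0.3, -77.9]
force: [-18.4, -12.3, 30.6]
opening: 0.0123
```

```bash
python3 st.py
```

```text
O rel plate mm [ 5.4  1.9 -4.1]
F tool [  8.    6.4 -36.4] M tool [-3.41  3.1  -0.03]
t 17.63 p [0.6486 0.2075 0.0859] rpy [-156.1    0.3  -77.9] F [-18.4 -12.3  30.6] op 0.0123
delta tool cm [ 0.19  0.51 -0.39] turn [0.035 0.005 0.001] rows 1
0.19 0.51 -0.39 0.035 0.005 0.001
```

Call:
{"name": "servo_tool", "arguments": {"rows": "0 0.1 -0.3 0.005 0 0; 0 0.1 0 0 0 0; 0 0 0 0 0 0"}}

```text
clock: 17.88
tool_pos: [0.6452, 0.2088, 0.0898]
orientation: [-155.8, 0.4, -77.9]
force: [-0.9, -0.8, -0.8]
opening: 0.012
```

```bash
python3 st.py; python3 -c "
from ov import *
ov('f',0)
ims=[]
for n,(a,e) in (('side',(250,210)),('scene',(180,330))):
  x=ctrl.snapshot(n);im=cv2.resize(x['frame'][a:a+60,e:e+60,::-1],(400,400),interpolation=cv2.INTER_CUBIC);ims.append(im)
cv2.imwrite('pics/y2.png',np.hstack(ims))"
```

```text
O rel plate mm [4.2 3.9 0.8]
F tool [0.6 1.3 0.3] M tool [-1.52  0.1  -0.01]
t 17.88 p [0.6452 0.2088 0.0898] rpy [-155.8    0.4  -77.9] F [-0.9 -0.8 -0.8] op 0.012
delta tool cm [0.4  0.38 0.09] turn [0.029 0.007 0.001] rows 1
0.40 0.38 0.09 0.029 0.007 0.001
t 17.98 p [0.6453 0.2085 0.0893] rpy [-155.8    0.4  -77.9] F [-0.8 -0.6 -1.7] op 0.0118
delta tool cm [0.36 0.37 0.04] turn [0.03  0.006 0.001] rows 4
0.09 0.09 0.01 0.007 0.002 0.000; 0.09 0.09 0.01 0.007 0.002 0.000; 0.09 0.09 0.01 0.007 0.002 0.000; 0.09 0.09 0.01 0.007 0.002 0.000
O rel mid in stage/plate frame mm [4.2 3.9 0.8]
```

View pics/y2.png

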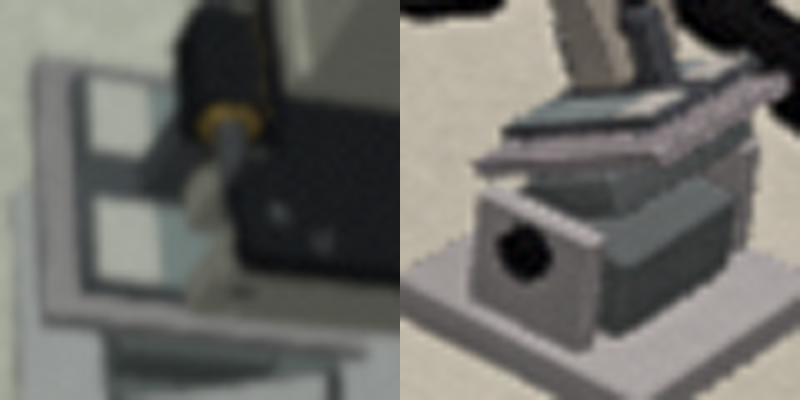

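View pics/ovf.png

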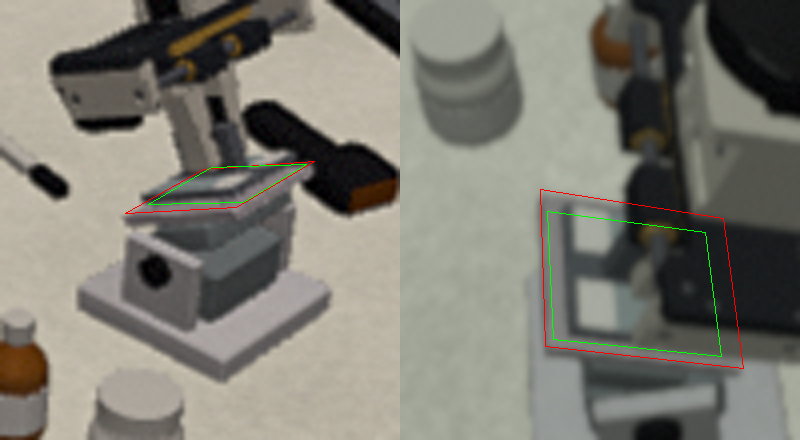

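Call:
{"name": "servo_tool", "arguments": {"rows": "0 0 0.1 0 0 0; 0 0 0.1 0 0 0; 0 0 0.12 0 0 0; 0 0 0.12 0 0 0"}}

```text
clock: 18.42
tool_pos: [0.6476, 0.2087, 0.0854]
orientation: [-155.8, 0.4, -77.9]
force: [-31.3, -2.0, 31.5]
opening: 0.012
```

```bash
python3 st.py; python3 -c "
from ov import *
for n,(a,e) in (('side',(250,210)),('scene',(180,330))):
  x=snap(n,n+'_p.png');im=cv2.resize(x['frame'][a:a+60,e:e+60,::-1],(600,600),interpolation=cv2.INTER_CUBIC)
  cv2.imwrite('pics/p_%s.png'%n,im)
  for m in('carrier','stage_mid'):
    for d in ctrl.place_of(m,x)[:1]: print(n,m,np.round(d['point'],3),d['confidence'])
"; python3 st.py
```

```text
O rel plate mm [ 4.5  3.3 -4.2]
F tool [ -4.8  15.4 -41.4] M tool [-6.84 -1.25  0.02]
t 18.42 p [0.6476 0.2087 0.0854] rpy [-155.8    0.4  -77.9] F [-31.3  -2.   31.5] op 0.012
delta tool cm [ 0.33  0.42 -0.41] turn [0.029 0.006 0.001] rows 1
0.33 0.42 -0.41 0.029 0.006 0.001
side carrier [0.639 0.208 0.1  ] 0.7
scene stage_mid [0.636 0.204 0.098] 0.55
O rel plate mm [ 4.4  3.3 -4.1]
F tool [ -2.9   6.3 -16.3] M tool [-3.68 -0.61 -0.01]
t 18.72 p [0.6476 0.2087 0.0855] rpy [-155.8    0.4  -77.9] F [-12.8   0.1  12.3] op 0.0116
delta tool cm [ 0.33  0.41 -0.4 ] turn [0.029 0.006 0.001] rows 1
0.33 0.41 -0.40 0.029 0.006 0.001
```

View pics/p_side.png

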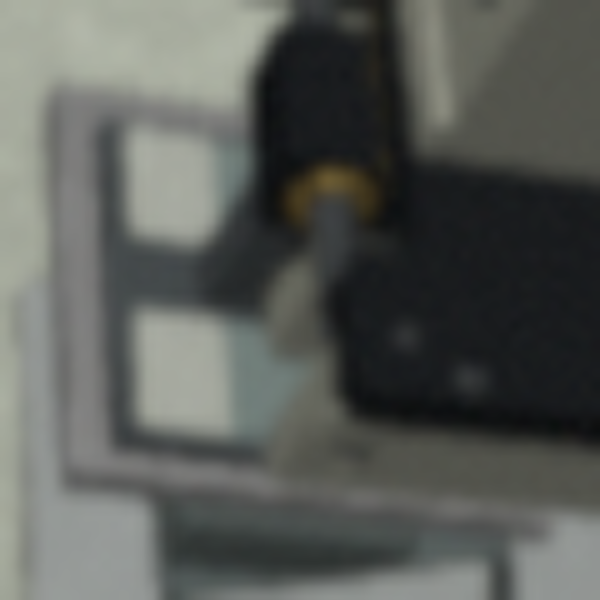

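View pics/p_scene.png

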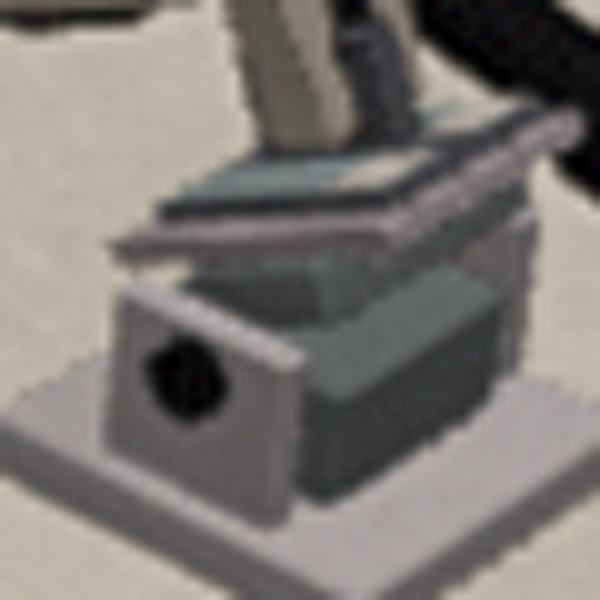

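```bash
python3 -c "
from fit import *
x=ctrl.snapshot('side');c=Cam(x['eye'],x['attitude'],x['K'])
un=lambda p:(np.array(p,float)+.5)/10-.5+[210,250]
Rs=R.from_euler('ZY',[12,-25.9],degrees=True)
def pl(L,v): 
  return c.proj(Rs.apply(R.from_euler('Z',v[2]).apply(np.array(L)/1e3)+[v[0],v[1],0])+[.637,.203,.1])
cc=least_squares(lambda v:(pl([(42,-36,6),(42,36,6)],v)-un([(103,116),(116,447)])).ravel(),[0,0,0]);print('carrier',cc.x[:2]*1e3,np.degrees(cc.x[2]),cc.fun.round(1))
pp=least_squares(lambda v:(pl([(50,-44,0),(50,44,0)],v)-un([(55,87),(67,472)])).ravel(),[0,0,0]);print('plate',pp.x[:2]*1e3,np.degrees(pp.x[2]),pp.fun.round(1))
im=cv2.imread('pics/p_side.png')
for L,col in(([(50,44,0),(50,-44,0),(-50,-44,0),(-50,44,0)],(0,0,255)),([(42,36,6),(42,-36,6),(-42,-36,6),(-42,36,6)],(0,255,0))):
  q=((pl(L,[0,0,0])-[210,250]+.5)*10).astype(int);cv2.polylines(im,[q],True,col,1)
cv2.imwrite('pics/p2.png',im)"
```

```text
carrier [0.83712277 4.93525019] -0.13634339679546312 [-0.1  0.5  0.  -0.4]
plate [0.18997297 1.38337093] -0.4544688376000939 [ 0.1 -0.4 -0.   0.3]
```

View pics/p2.png

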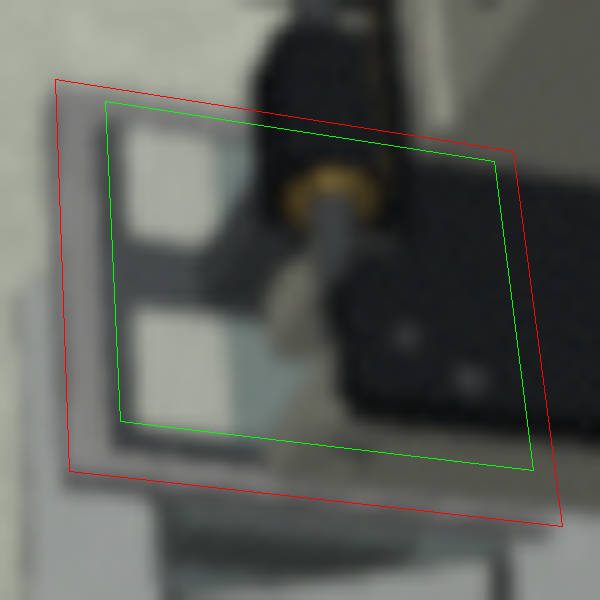

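```bash
python3 st.py; python3 -c "
from go import *
for i in range(6):
  ctrl.snapshot('side');p,r,o=pose();print(o['clock'],r.inv().apply(o['force']).round(1),p.round(4),o['opening'])"
```

```text
O rel plate mm [ 4.4  3.2 -4.1]
F tool [ -2.7   5.8 -16.3] M tool [-3.73 -0.6   0.02]
t 18.77 p [0.6476 0.2087 0.0855] rpy [-155.8    0.4  -77.9] F [-12.2   0.   12.5] op 0.0114
delta tool cm [ 0.33  0.41 -0.4 ] turn [0.029 0.006 0.001] rows 1
0.33 0.41 -0.40 0.029 0.006 0.001
18.8167 [ -2.1   5.8 -16.3] [0.6476 0.2087 0.0855] 0.012100190127598175
18.8667 [ -1.9   6.6 -15.5] [0.6476 0.2087 0.0855] 0.011288685177202369
18.9167 [ -2.7   5.8 -16.6] [0.6476 0.2087 0.0855] 0.011959021462412959
18.9667 [ -2.1   5.6 -16.5] [0.6476 0.2087 0.0855] 0.011807237609464808
19.0167 [ -2.    6.2 -16.2] [0.6476 0.2087 0.0855] 0.01173056549019956
19.0667 [ -2.3   6.5 -16.5] [0.6476 0.2087 0.0855] 0.011867241523522292
```

View pics/scene_p.png

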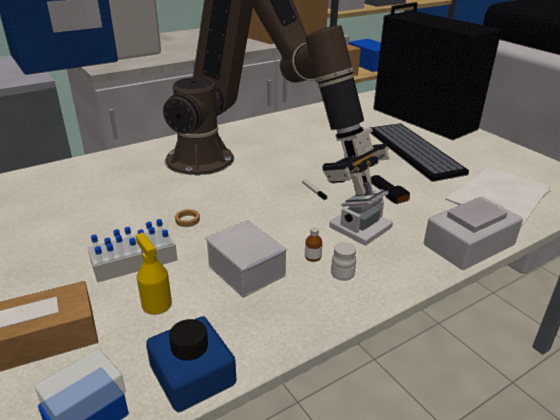

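The lamp box at (245,255) is shut. The carrier is held on the stage at (362,210), and the bystanders are where they were. I'm handing in.

```bash
python3 -c "
from go import *
ctrl.close_job();p,r,o=pose();print(o['clock'],r.inv().apply(o['force']).round(1),p)"
```

```text
the job is handed in; nothing more can be done
the job is handed in; nothing more can be done
```

I pressed the lamp box cover shut, then picked up the carrier by its fin and laid it on the stage. I handed the job in at about 19 s, still gripping the carrier and pressing it down. No verdict came back, and I could not read the plunger travel directly.

**Last checks**
- **Cover:** it shows fully shut in the pictures.
- **Press on the stage:** the wrist force held steady at about 16 N along the tool, plus about 6 N sideways. The moment reading puts the centre of pressure within about 13 mm of the plate's middle, so the carrier should be lying flat. The pictures agree with that.
- **Position:** the carrier sits about 0.6 mm (up the slope) and 3.5 mm (sideways) off the plate's middle, and is square within about 1°.
- **Slope:** about 26°, from the pictures and consistent with the contact.
- **Bystanders:** none has visibly moved.

**What went wrong or disagreed**
- **Fingertips:** they are about 29 mm shorter than the reported tool position says. I confirmed this in the wrist and scene pictures and when I pressed on the cover, then allowed for it.
- **Cover press:** it peaked at about 58 N along the vertical, more than was needed.
- **Stage press:** it reached about 41 N for short moments, above the 20 N the stage clamp is said to hold. The fin slid about 4 mm deeper into the fingers, but the stage's outline in the pictures did not change.
- **Wrong-way move:** one move after shutting the cover went the wrong way in x, above the bottles, and touched nothing.

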